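# Load two milling blanks into the lift magazine

## Task

Load the two dental milling blanks that lie on the grey rests into the open slots of the lift magazine: the thin blank into the low slot at the bottom, the thick blank into the taller slot in the middle; each has a bent-up pull tab to hold it by. Slide each one in gently, tab trailing, past the sprung side rollers until it lies flat and fully home against the back of its slot, then let go of it. The blanks are brittle: do not drop them or ram them against the magazine, and leave the lift height and the things around as they are.

Things in the scene. Friction and masses are not known exactly. Their poses are not given: they have to be found in the camera images.
- thin_blank: Thin blank: partly milled ivory disc in a blue holder ring, 104 mm across, 10 mm thick, flat on both sides, about 0.25 kg. It lies on a fixed round grey rest, 70 mm across, 40 mm high. Origin: centre of its underside; z up; -x points to the pull tab: a level neck 30 mm wide at half the disc's thickness, out to 66 mm from the axis, then a flat tab rising outward at 45 degrees.
- thick_blank: Thick blank: partly milled pink disc in a dark grey holder ring, 104 mm across, 20 mm thick, flat on both sides, about 0.4 kg, on a rest like the other's (which blank lies on the left varies). Origin: centre of its underside; z up; -x points to its tab. Neck and tab as on the thin blank, with the neck at half its own thickness (10 mm up).
- thin_tab (a point): Point inside the thin blank's tab where to pinch it: 85 mm along the blank's -x, 24 mm above its underside; axes as the blank's. The tab is a flat ribbed strip 30 mm wide, 8 mm thick, 40 mm long, rising equally along -x and +z. Pinch it across its 8 mm with the fingers pointing down along it toward the disc, hence tilted 45 degrees; the rest leaves room under it.
- thick_tab (a point): The same point in the thick blank's tab: 85 mm along its -x and 29 mm above its underside; axes as the blank's. Tab of the same size and slope (30 mm wide, 8 mm thick, 40 mm long, 45 degrees).
- thin_slot (a point): Bottom slot of the magazine: where the centre of the thin blank's underside must come, at the height of the slot's floor ledges. Axes: +x level into the slot, z up. Clear height 13 mm, side walls 108 mm apart. White ledges along both sides, under and over the blank, leave the middle 76 mm open; they begin 58 mm before this point, and short lips flare up and down to 71 mm before it.
- thick_slot (a point): Middle slot, 92 mm above the bottom one: where the centre of the thick blank's underside must come. Clear height 23 mm; all else as the bottom slot. In both slots the blank goes in with its tab trailing, on the -x side, outside the slot; the back wall stops it when it is home. The top slot, 96 mm higher, already holds a blank whose tab sticks out alike, so a hand cannot come straight from above.
- carriage (a joint): Height of the lift carriage (dark frame with the three slots, open at its front), 0 to 0.05 m; it differs each time, is held by the lift's brake, and is to be left alone. In each open slot two sprung brass rollers, one a side, stand 25 mm before the slot's point, 92 mm clear between them: the blank must spread them by 6 mm each (a push of 10 to 18 N); once past they help it home.
- magazine: The magazine's fixed tower: white base 185 x 150 x 18 mm, aluminium column behind the carriage, white head on top, 403 mm high in all. Origin on the bench below the two slot points; axes as the slots'.
- study_model: Bystander: pale blue plaster model of a jaw, 84 x 75 x 39 mm, origin at the centre of its underside. Leave it alone.
- steel_tin: Bystander: round steel tin, 70 mm across, 22 mm high, origin at the centre of its underside. Leave it alone.
- dropper_bottle: Bystander: clear dropper bottle, 35 mm across, 89 mm high, origin at the centre of its underside. Leave it alone.
- caliper: Bystander: steel vernier caliper lying flat, 75 x 190 x 9 mm, origin at the centre of its underside. Leave it alone.

How it is judged (in metres and radians):
At the end, for the whole second after the job is handed in: The thin blank lies in the bottom slot and the thick blank in the middle slot, each within 4 mm of fully home, flat on its ledges (within 3 mm in height and 0.05 rad of level), released and at rest (x of thin_blank in the frame of thin_slot between -0.004 and 0.004 m and z of thin_blank in the frame of thin_slot between -0.003 and 0.003 m and angle between each of thin_blank, thick_blank's own z axis and vertical below 0.05 rad and x of thick_blank in the frame of thick_slot between -0.004 and 0.004 m and z of thick_blank in the frame of thick_slot between -0.003 and 0.003 m and linear speed of each of thin_blank, thick_blank below 0.01 m/s); the robot touches nothing.
It fails at once if the thin blank is pressed or knocked against the magazine with more than 120 N (contact force between thin_blank and magazine above 120 N).
It fails at once if the thick blank is pressed or knocked against the magazine with more than 120 N (contact force between thick_blank and magazine above 120 N).
It fails at once if a blank is dropped (its centre comes below 20 mm above the bench) (height (world z) of any of thin_blank, thick_blank below 0.02 m).
It fails at once if the lift carriage is forced up or down, or shifted, by more than 6 mm (distance of thin_slot from where it was at the start of the episode above 0.006 m).
It fails at once if a bystander (plaster model, tin, bottle, caliper) is moved by more than 25 mm (distance of any of study_model, steel_tin, dropper_bottle, caliper from where it was at the start of the episode above 0.025 m).
It also fails if it takes over 58 s, if anything falls off the work surface, if the arm or the gripper's body presses on something with over 40 N, if the wrist force passes 120 N, or if a joint passes its speed limit or range.

## Robot

A 6-joint arm with a two-finger parallel gripper is mounted at the origin on a cart in front of the work surface, level with it; the furniture and walls round the work are solid. World frame = base frame: x ahead of the robot, y to its left, z up, the work surface at z = 0. Lengths are in mm, angles in rad, forces in N, time in s.
With the tool pointing down it reaches from about 350 to 775 mm from the base axis. Payload 7.3 kg.
Tool frame: the origin (TCP) lies at the very end of the fingers, on their centre line; the grasp point (between the pads) lies grip_point_offset behind it (grip_point_offset is the distance from the TCP to the grasp point, in mm); x points along the fingers, z is the direction in which the jaws open and shut, and the axes are right-handed (so a half turn about x gives the same grasp; the last joint's range is limited). The gripper opens to 92 mm and grips with 3 to 60 N. Pads are 19 mm wide; open, the fingers measure 130 mm over their backs; the gripper's body (75 mm by 190 mm) begins 47 mm behind the grasp point.
Start: joints at [-1.309, 0.342, 1.524, -0, 1.275, -0.146], TCP at [208.234, -481.958, 226.741] pointing down, gripper open.
Joint ranges: [-2.53, 2.53], [-0.77, 2.02], [0.04, 2.7], [-1, 4.14], [0.28, 2.66], [-3.11, 3.11]. Speed limits (rad/s): [2.57, 2.57, 3.14, 3.14, 3.14, 3.14].

## Interface

Orientations are given as [roll, pitch, yaw] about the fixed x, y, z axes, in that order (R = Rz(yaw) Ry(pitch) Rx(roll)).
In Python, from plant import * gives the robot as it stands.
- The arm moves only by the tool send_rows, never from a script. Its argument "series" is text: rows parted by semicolons, each of 5 numbers parted by spaces: the gripper's target within -1 to 1 (fully open at 1, half-way at 0, shut at -1), then the shift along the tool's x, y, z in units of 30 mm (1.0 is 30 mm), then the turn about the tool's x in units of 5 degrees (1.0 is 5 degrees). A call has 1 to 8 rows; each row is the pose to reach, as a shift and turn from the pose commanded when the call began, along the tool's axes at that moment; what a row does not reach only later rows make up. A row lasts 1/8 s, in which the tool goes at most 62.5 mm and 10.7 degrees, less where a joint would pass 70% of its speed; a pose out of reach is approached as far as the arm can. A call with a gripper value outside its range is refused whole. The fingers move at their own pace and stop on an object; the grip force is fixed at half the most. Time passes only in rows, so rows that repeat a pose let the fingers close. It gives the time, the measured TCP pose, the force and the opening at its end, in the units of the state.
- get_obs(): the state, without advancing time (a new reading comes with each control period).
- capture(name): name is "side" or "top" or "wrist"; returns a dict with "pixels" (420x560x3 uint8, red, green, blue), "mtx" (3x3 intrinsics, pixels), "k1" (the pictures are not rectified: a ray, as slopes to the right and down, at radius r is drawn at 1 + k1 r^2 times it, then the intrinsics apply), "R" (3x3) and "t" (3): a world point X has camera coordinates R X + t. Camera axes: x right, y down, z forward; pixel columns grow to the right and rows downward; lengths in mm; the calibration is good to about 2 mm. A picture is of the moment at which its call begins. There is no depth.
- close_job(): hands the job in, once; it reports no verdict.
Trained networks look in a picture, given as the dict that the camera call returned (one of the last four; its "shot" number tells which), for a name from the list of things; names that differ only in an ending like _2 or _b are one class to them, and where a whole thing is asked for, a point or a joint stands for the part that bears it (a point fixed in the world has none). Each returns a list of dicts, best first, with "score" (0 to 1); they miss things now and then, are a little off and sometimes report something else, mostly with a low value. They report only what shows in the picture. A call takes as long as a camera call.
- cut_out(picture, thing): "pixels" (420x560 bool, what is visible of it).
- place_of(picture, thing): "point" ([x, y, z] in mm, in world coordinates, good to about 4 mm: a listed point, or the origin of a listed thing).
The state is a dict: "time": time; "joint_positions": joint angles; "dq": joint speeds; "tau": joint torques, N m; "tool_pos": TCP position; "tcp_rot": TCP orientation; "contact_force": force on the tool from outside, world axes, zero at the start; "moment": the same for the moment, N m; "grip_width": finger opening in mm.
Only numpy, scipy, OpenCV 4.12 (cv2) and the standard library are available. Lean on these libraries where they do the work, as an engineer would, in place of code of your own. Each camera call takes 0.05 s, during which the arm holds its last target.

## Working session

There is one attempt and no reset: what is moved stays moved. The work goes in short steps, Python scripts to look and compute and a tool call to move; the robot and the scene stay as the last step left them, time stands still between calls to the robot, and variables do not carry over. Pictures are saved under pics/ and viewed, and the job is handed in when it is done.

Besides the shell and the picture viewer there is one more tool, called as name(argument=value, ...) on one line, values as JSON. send_rows: Moves the arm, as the interface text tells. Its arguments: {"type":"object","properties":{"series":{"type":"string"}},"required":["series"]}

```bash
ls; mkdir -p pics; python3 - <<'E'
from plant import *
import cv2
print(get_obs())
for n in ["side","top","wrist"]:
    c=capture(n); cv2.imwrite(f"pics/{n}0.png",c["pixels"][:,:,::-1]); print(n,c["mtx"].tolist(),c["k1"],c["R"].tolist(),c["t"].tolist())
    for th in ["thin_blank","thick_blank","thin_tab","thick_tab","thin_slot","thick_slot","magazine","study_model","steel_tin","dropper_bottle","caliper"]:
        r=place_of(c,th); print(th,[(x["point"],x["score"]) for x in r[:2]])
E
```

```text
pics
{'time': 0.0, 'joint_positions': array([-1.30900388e+00,  3.42717450e-01,  1.52497288e+00,  9.10663238e-06,
        1.27540029e+00, -1.46030922e-01]), 'dq': array([ 7.86651321e-05, -2.30873822e-03, -8.32315493e-04,  4.28442276e-04,
        1.25086577e-04,  4.03466608e-04]), 'tau': array([ 8.06163916e-04, -4.31237125e+01, -2.44215292e+01,  7.19665736e-02,
        5.59730467e-02, -1.35952723e-04]), 'tool_pos': array([ 208.1282412 , -481.56144385,  226.06310101]), 'tcp_rot': array([2.98974845, 1.56929833, 1.82677284]), 'contact_force': array([-0.94952065,  0.02415457,  0.28242869]), 'moment': array([-0.00188892, -0.00544143,  0.03313726]), 'grip_width': 91.62817689653794}
side [[441.5030274487807, 0.0, 280.6744326396229], [0.0, 441.5030274487807, 208.0534348782515], [0.0, 0.0, 1.0]] -0.01957559642595764 [[-0.9345412279157423, -0.3556158269534399, -0.013041355219351963], [-0.22914079714962632, 0.629401396604434, -0.7425283678311702], [0.27226308675134436, -0.6909350661043401, -0.6696876481017257]] [594.7146934701609, 169.5634572370505, 1009.0441021955064]
thin_blank [([526.7, 303.8,
[... 1308 characters left out ...]
teel_tin [([704.1, 124.2, -1.3], 0.72)]
dropper_bottle [([543.4, -256.3, 172.2], 0.72), ([710.2, 217.2, 0.5], 0.66)]
caliper [([701.5, -76.8, -6.0], 0.76)]
wrist [[358.85991719818594, 0.0, 278.69422674958247], [0.0, 358.85991719818594, 214.6078684658602], [0.0, 0.0, 1.0]] -0.06748396455126314 [[0.39667862421523375, -0.91795749068831, 0.00033820102478118226], [-0.8767080609165283, -0.3787441803384861, 0.29653974739267586], [-0.2720827907360053, -0.11792748258549539, -0.955020452051346]] [-524.2439147209805, -36.39728735321546, 392.0183799409167]
thin_blank []
thick_blank []
thin_tab []
thick_tab []
thin_slot []
thick_slot []
magazine []
study_model []
steel_tin []
dropper_bottle []
caliper []
```

View pics/side0.png

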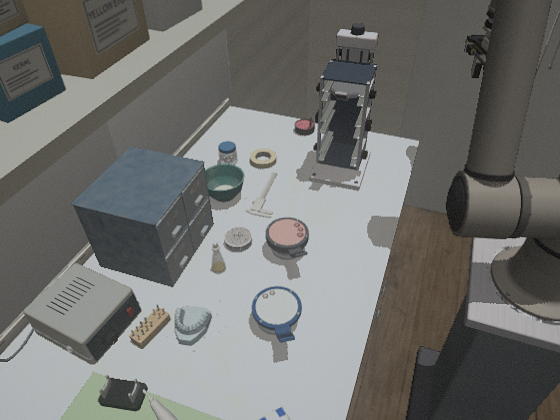

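View pics/top0.png

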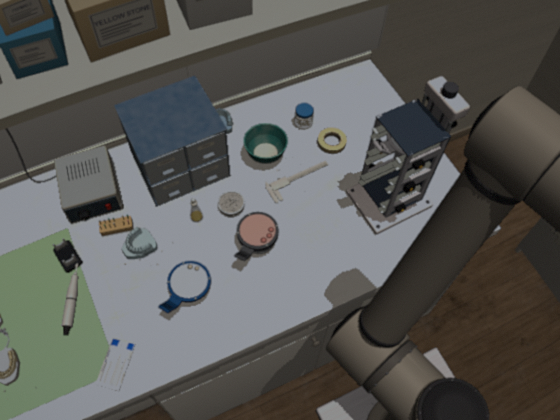

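View pics/wrist0.png

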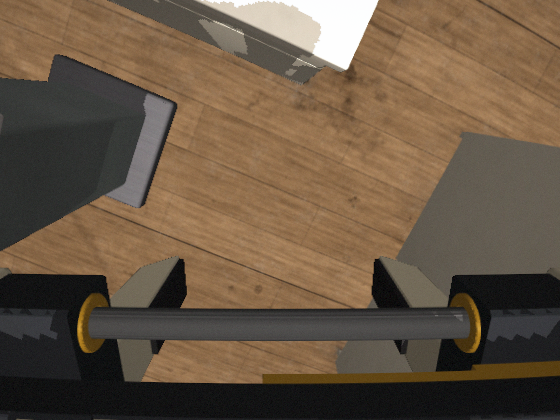

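Side view: magazine at about (345,110), thick pink blank at (287,236), thin blue blank at (276,308), with the tabs pointing down-right. The moves offer only a turn about the tool's x, so I'll probe how that behaves before planning the tilt.

send_rows(series="1 0 0 0 1; 1 0 0 0 1; 1 0 0 0 1")

```text
time: 2.17
tool_pos: [208.2, -482.0, 226.7]
tcp_rot: [-0.003, 1.571, -1.251]
contact_force: [-0.6, -0.3, -0.2]
grip_width: 91.5
```

```bash
python3 - <<'E'
import plant
from plant import *
print([n for n in dir(plant) if not n.startswith('_')])
print(grip_point_offset if 'grip_point_offset' in dir(plant) else None)
o=get_obs(); print(o)
E
```

```text
['Unreachable', 'capture', 'close_job', 'cut_out', 'get_obs', 'grip_point_offset', 'place_of']
18.8
{'time': 2.175, 'joint_positions': array([-1.30903438e+00,  3.42011096e-01,  1.52410865e+00,  4.98271410e-06,
        1.27539015e+00, -6.03292862e-02]), 'dq': array([-1.32787465e-04, -1.59085264e-04, -2.76095733e-03,  3.67897477e-05,
        1.00470252e-03,  5.02746774e-03]), 'tau': array([-7.71924661e-04, -4.31195855e+01, -2.44554788e+01,  7.55452760e-02,
        4.15104011e-02,  1.14464483e-02]), 'tool_pos': array([ 208.21839565, -481.96397394,  226.73171923]), 'tcp_rot': array([-0.00279178,  1.57071343, -1.25149832]), 'contact_force': array([-0.62692695, -0.26278655, -0.17786078]), 'moment': array([-0.00708696, -0.02760032, -0.00776498]), 'grip_width': 91.51735595222617}
```

```bash
python3 - <<'E'
import cv2
a=cv2.imread('pics/top0.png')[70:250,320:500]; cv2.imwrite('pics/top0z.png',cv2.resize(a,None,fx=3.3,fy=3.3,interpolation=3))
a=cv2.imread('pics/side0.png')[10:200,280:420]; cv2.imwrite('pics/side0z.png',cv2.resize(a,None,fx=3.1,fy=3.1,interpolation=3))
E
```

```text
(no output)
```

View pics/top0z.png

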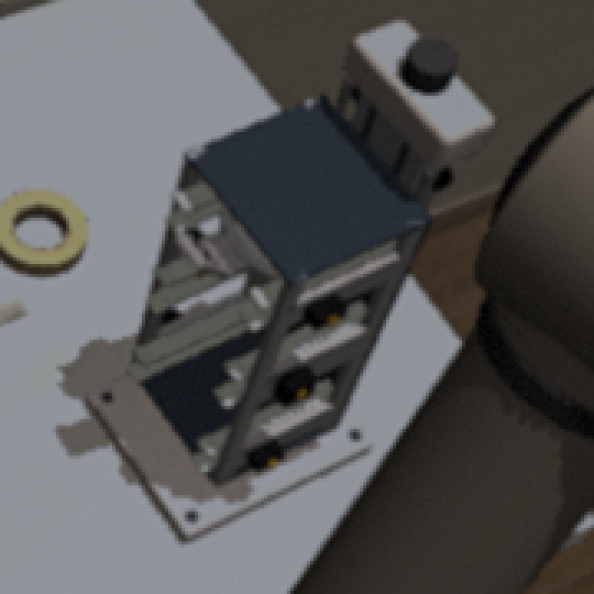

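View pics/side0z.png

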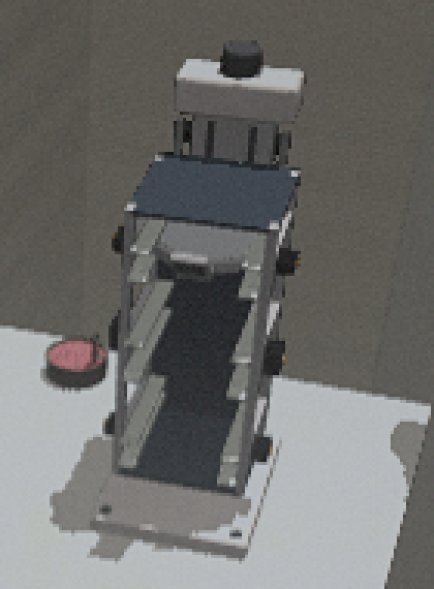

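```bash
cat > h.py <<'E'
import numpy as np, cv2
from plant import *
def ray(c,uv):
    K=c["mtx"];k=c["k1"]
    p=np.array([(uv[0]-K[0,2])/K[0,0],(uv[1]-K[1,2])/K[1,1]]);q=p.copy()
    for _ in range(20): q=p/(1+k*(q@q))
    d=c["R"].T@np.array([q[0],q[1],1]); return -c["R"].T@c["t"], d
def onz(c,uv,z):
    o,d=ray(c,uv); return o+d*(z-o[2])/d[2]
def proj(c,X):
    x=c["R"]@np.asarray(X,float)+c["t"]; s=x[:2]/x[2]; s=s*(1+c["k1"]*(s@s)); return np.array([c["mtx"][0,0]*s[0]+c["mtx"][0,2],c["mtx"][1,1]*s[1]+c["mtx"][1,2]])
def save(c,n,crop=None,f=1):
    a=np.ascontiguousarray(c["pixels"][:,:,::-1])
    if crop: a=a[crop[2]:crop[3],crop[0]:crop[1]]
    cv2.imwrite(f"pics/{n}.png",cv2.resize(a,None,fx=f,fy=f,interpolation=cv2.INTER_CUBIC))
E
python3 - <<'E'
from h import *
t=capture("top");s=capture("side")
A=onz(t,(346.7,190.6),18);B=onz(t,(376,233.6),18);C=onz(t,(432.1,205.8),18)
print(A,B,C,np.linalg.norm(A-B),np.linalg.norm(C-B)); d=C-B; print(np.degrees(np.arctan2(d[1],d[0])));d=B-A;print(np.degrees(np.arctan2(d[1],d[0])))
D=onz(s,(309.7,177.7),18);E=onz(s,(360,188),18);print(D,E);d=E-D;print(np.degrees(np.arctan2(d[1],d[0])))
E
```

```text
[ 607.81550479 -170.10984243   18.        ] [ 462.32647346 -174.34536397   18.        ] [ 469.86755524 -354.2967078    18.        ] 145.5506711715675 180.1092836600045
-87.60035412593666
-178.33245859134993
[ 609.36016886 -165.89396274   18.        ] [ 462.07328989 -169.4836017    18.        ]
-178.60387798132945
```

send_rows(series="1 -2 0 0 0; 1 -4 0 0 0; 1 -6 0 0 0; 1 -8 0 0 0; 1 -10 0 0 0; 1 -12 0 0 0; 1 -14 0 0 0; 1 -16 0 0 0")

```text
time: 3.28
tool_pos: [182.6, -422.8, 658.6]
tcp_rot: [2.874, 1.532, 1.625]
contact_force: [-21.1, 59.9, 11.6]
grip_width: 91.8
```

```bash
python3 - <<'E'
from h import *
np.set_printoptions(precision=4,suppress=True)
o=get_obs(); print(o["joint_positions"],o["tool_pos"],o["tcp_rot"])
E
```

```text
[-1.3348  0.486   0.0356  0.0152  2.6583 -0.0719] [ 182.5566 -422.7621  658.5816] [2.8744 1.5318 1.6248]
```

send_rows(series="1 1 0 0 0; 1 2 0 0 0; 1 3 0 0 0; 1 3 0 0 0")

```text
time: 3.78
tool_pos: [182.3, -418.0, 567.6]
tcp_rot: [2.894, 1.528, 1.644]
contact_force: [-0.2, -0.2, 0.5]
grip_width: 91.9
```

```bash
python3 - <<'E'
from h import *
np.set_printoptions(precision=4,suppress=True)
o=get_obs(); print(o["joint_positions"],o["tool_pos"],o["tcp_rot"],o["contact_force"])
E
```

```text
[-1.3329  0.2401  0.7459  0.0086  2.1977 -0.0783] [ 182.272  -417.9945  567.572 ] [2.8939 1.5281 1.6442] [-0.1803 -0.189   0.4707]
```

```bash
python3 - <<'E'
from h import *
t=capture("top");s=capture("side")
a=t["pixels"][:,:,::-1][60:330,330:560]; b=s["pixels"][:,:,::-1][90:300,370:560]
a=cv2.convertScaleAbs(a,alpha=2.2,beta=10);b=cv2.convertScaleAbs(b,alpha=2.2,beta=10)
cv2.imwrite('pics/fl.png',np.hstack([cv2.resize(a,(400,470)),cv2.resize(b,(400,470))]))
print(onz(s,(420,137),0),onz(t,(472,0),0))
E
```

```text
[ 339.76440192 -520.19832547    0.        ] [ 1147.2969552 -1017.5334584     0.       ]
```

View pics/fl.png

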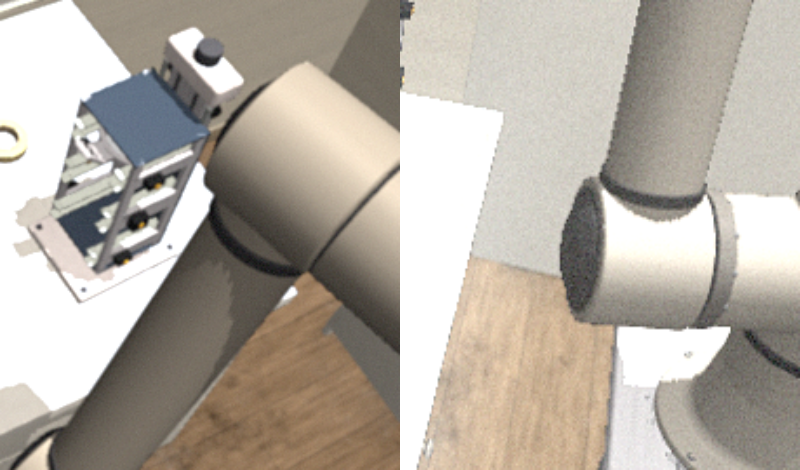

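```bash
python3 - <<'E'
from h import *
t=capture("top");s=capture("side")
for z in (-700,-800,-900):
    print(z,[onz(s,p,z)[:2].round() for p in [(405.6,206),(446,213)]],[onz(t,p,z)[:2].round() for p in [(517,249),(560,298),(448,140)]])
E
```

```text
-700 [array([ 339., -988.]), array([  140., -1005.])] [array([ 423., -987.]), array([  167., -1016.]), array([ 1016., -1047.])]
-800 [array([  340., -1107.]), array([  128., -1124.])] [array([  446., -1057.]), array([  176., -1087.]), array([ 1069., -1120.])]
-900 [array([  342., -1226.]), array([  117., -1244.])] [array([  468., -1127.]), array([  185., -1158.]), array([ 1122., -1193.])]
```

```bash
cat >> h.py <<'E'
from scipy.spatial.transform import Rotation as Rot
np.set_printoptions(precision=3,suppress=True)
def Rtool(o=None):
    o=o or get_obs(); return Rot.from_euler('xyz',o["tcp_rot"]).as_matrix()
def to(target,o=None):
    o=o or get_obs(); R=Rtool(o); d=R.T@(np.asarray(target,float)-o["tool_pos"]); return d/30
def st():
    o=get_obs();R=Rtool(o);print("t",round(o["time"],2),"q",o["joint_positions"],"p",o["tool_pos"],"f",o["contact_force"],"w",round(o["grip_width"],1));print("xaxis",R[:,0],"tilt",np.degrees(np.arccos(-R[2,0])).round(1),"az",np.degrees(np.arctan2(R[1,0],R[0,0])).round(1),"z",R[:,2],"y",R[:,1]);return o
E
python3 -c "
from h import *
st();print(to([90,-620,420]))"
```

```text
t 3.98 q [-1.333  0.241  0.735  0.009  2.199 -0.078] p [ 182.634 -419.601  570.835] f [-0.097 -0.487  0.889] w 91.7
xaxis [-0.001  0.034 -0.999] tilt 1.9 az 91.6 z [ 0.315 -0.948 -0.032] y [0.949 0.315 0.01 ]
[ 4.803 -5.084  5.525]
```

send_rows(series="1 2.4 -2.5 2.7 0; 1 4.8 -5.1 5.5 0; 1 4.8 -5.1 5.5 0; 1 4.8 -5.1 5.5 0; 1 4.8 -5.1 5.5 0")

```text
time: 4.6
tool_pos: [87.3, -620.8, 413.8]
tcp_rot: [2.874, 1.528, 1.622]
contact_force: [1.2, 0.7, -0.8]
grip_width: 91.8
```

```bash
python3 -c "
from h import *
st();print(to([80,-1000,420]))"
```

```text
t 4.6 q [-1.553  0.541  0.711 -0.001  1.932 -0.301] p [  87.261 -620.754  413.822] f [ 1.158  0.692 -0.824] w 91.8
xaxis [-0.002  0.042 -0.999] tilt 2.4 az 92.9 z [ 0.313 -0.949 -0.041] y [0.95  0.313 0.011]
[-0.741 -4.18  11.911]
```

send_rows(series="1 -0.5 -4.1 12 0; 1 -0.5 -4.1 12 0; 1 -0.5 -4.1 12 0; 1 -0.5 -4.1 12 0; 1 -0.5 -4.1 12 0; 1 -0.5 -4.1 12 0")

```text
time: 5.35
tool_pos: [73.9, -773.8, 340.9]
tcp_rot: [-0.007, 1.563, -1.257]
contact_force: [-0.4, 0.2, 1.2]
grip_width: 91.9
```

```bash
python3 -c "
from h import *
st()"
```

```text
t 5.35 q [-1.575  0.988  0.036  0.003  2.11  -0.324] p [  73.862 -773.818  340.912] f [-0.359  0.189  1.219] w 91.9
xaxis [ 0.002 -0.007 -1.   ] tilt 0.4 az -72.0 z [ 0.315 -0.949  0.008] y [ 0.949  0.315 -0.   ]
```

```bash
python3 -c "
from h import *
o=st();print(to(o['tool_pos']+np.array([0,-.835,.55])*200))"
```

```text
t 5.35 q [-1.575  0.988  0.036  0.003  2.11  -0.324] p [  73.862 -773.818  340.912] f [-0.359  0.189  1.219] w 91.9
xaxis [ 0.002 -0.007 -1.   ] tilt 0.4 az -72.0 z [ 0.315 -0.949  0.008] y [ 0.949  0.315 -0.   ]
[-3.626 -1.756  5.311]
```

send_rows(series="1 -3.6 -1.7 5.3 0")

```text
time: 5.48
tool_pos: [70.3, -782.3, 348.3]
tcp_rot: [-0.19, 1.525, -1.44]
contact_force: [0.8, 0.0, -0.2]
grip_width: 91.8
```

```bash
python3 -c "
from h import *
o=st()"
```

```text
t 5.47 q [-1.581  0.979  0.036  0.007  2.081 -0.328] p [  70.32  -782.283  348.252] f [ 0.809  0.049 -0.249] w 91.8
xaxis [ 0.006 -0.045 -0.999] tilt 2.6 az -82.5 z [ 0.315 -0.948  0.045] y [ 0.949  0.315 -0.009]
```

send_rows(series="1 -36 -17 53 0")

```text
time: 5.6
tool_pos: [66.7, -789.1, 361.3]
tcp_rot: [-0.216, 1.482, -1.466]
contact_force: [-0.3, 0.1, -0.1]
grip_width: 91.9
```

```bash
python3 -c "
from h import *
o=st()"
```

```text
t 5.6 q [-1.587  0.963  0.036  0.012  2.054 -0.331] p [  66.725 -789.127  361.326] f [-0.346  0.149 -0.092] w 91.9
xaxis [ 0.009 -0.088 -0.996] tilt 5.1 az -84.0 z [ 0.315 -0.945  0.086] y [ 0.949  0.314 -0.019]
```

send_rows(series="1 -36 -17 53 0; 1 -36 -17 53 0; 1 -36 -17 53 0; 1 -36 -17 53 0")

```text
time: 6.1
tool_pos: [53.7, -789.6, 385.8]
tcp_rot: [-0.228, 1.439, -1.478]
contact_force: [0.3, -0.3, -0.3]
grip_width: 92.2
```

```bash
python3 -c "
from h import *
o=st()"
```

```text
t 6.1 q [-1.606  0.933  0.036  0.019  2.042 -0.346] p [  53.665 -789.624  385.842] f [ 0.261 -0.263 -0.308] w 92.2
xaxis [ 0.012 -0.131 -0.991] tilt 7.6 az -84.7 z [ 0.314 -0.941  0.128] y [ 0.949  0.313 -0.03 ]
```

```bash
cat > kin.py <<'E'
import numpy as np
from scipy.spatial.transform import Rotation as Rot
from scipy.optimize import least_squares
Q=[[-1.309034,.342011,1.524109,0,1.275390,-.060329],[-1.3348,.486,.0356,.0152,2.6583,-.0719],[-1.3329,.2401,.7459,.0086,2.1977,-.0783],[-1.553,.541,.711,-.001,1.932,-.301],[-1.575,.988,.036,.003,2.11,-.324],[-1.581,.979,.036,.007,2.081,-.328],[-1.587,.963,.036,.012,2.054,-.331],[-1.606,.933,.036,.019,2.042,-.346]]
P=[[208.218,-481.964,226.732],[182.5566,-422.7621,658.5816],[182.272,-417.9945,567.572],[87.261,-620.754,413.822],[73.862,-773.818,340.912],[70.32,-782.283,348.252],[66.725,-789.127,361.326],[53.665,-789.624,385.842]]
E=[[-.00279,1.570713,-1.251498],[2.8744,1.5318,1.6248],[2.8939,1.5281,1.6442],[2.874,1.528,1.622],[-.007,1.563,-1.257],[-.19,1.525,-1.44],[-.216,1.482,-1.466],[-.228,1.439,-1.478]]
def Rz(a):return Rot.from_euler('z',a).as_matrix()
def Ry(a):return Rot.from_euler('y',a).as_matrix()
s4=s6=1
def fk(q,k):
    d1,a1,side,L2,a3,L3,d6,o6=k
    R=Rz(q[0]); p=np.array([0,0,d1])+R@[a1,side,0]
    R=R@Ry(q[1]); p=p+R@[0,0,L2]
    R=R@Ry(q[2]); p=p+R@[a3,0,L3]
    R=R@Rz(s4*q[3])@Ry(q[4]); 
    R=R@Rz(s6*q[5]+o6); p=p+R@[0,0,d6]
    # tool x along local z
    T=np.array([[0,0,1],[0,1,0],[-1,0,0]]).T  # placeholder: tool x=local z
    return p,R
def toolR(R,k=None):  # columns: x=R z ; z=R x ; y=R y * ?
    return np.stack([R[:,2],-R[:,1],R[:,0]],1)
def resid(k):
    r=[]
    for q,p,e in zip(Q,P,E):
        pp,R=fk(q,k); r+=list((pp-p)); r+=list((toolR(R)-Rot.from_euler('xyz',e).as_matrix()).ravel()*100)
    return r
if __name__=="__main__":
    for s4 in(1,-1):
      for s6 in(1,-1):
        for o in(0,1.57,3.14,-1.57):
          f=least_squares(resid,[300,0,70,400,0,400,250,o]); print(s4,s6,f.cost.round(2),f.x.round(2))
E
python3 kin.py
```

```text
1 1 0.18 [ 2.2202e+02 -5.0000e-02  7.6320e+01  5.0625e+02  4.6500e+01  3.7960e+02
  3.1725e+02 -3.1400e+00]
1 1 0.18 [ 2.2202e+02 -5.0000e-02  7.6320e+01  5.0625e+02  4.6500e+01  3.7960e+02
  3.1725e+02  3.1400e+00]
1 1 0.18 [ 2.2202e+02 -5.0000e-02  7.6320e+01  5.0625e+02  4.6500e+01  3.7960e+02
  3.1725e+02  3.1400e+00]
1 1 0.18 [ 2.2202e+02 -5.0000e-02  7.6320e+01  5.0625e+02  4.6500e+01  3.7960e+02
  3.1725e+02 -3.1400e+00]
1 -1 4922.56 [ 2.2202e+02 -5.0000e-02  7.6320e+01  5.0625e+02  4.6500e+01  3.7960e+02
  3.1725e+02  2.6800e+00]
1 -1 4922.56 [ 2.2202e+02 -5.0000e-02  7.6320e+01  5.0625e+02  4.6500e+01  3.7960e+02
  3.1725e+02  2.6800e+00]
1 -1 4922.56 [ 2.2202e+02 -5.0000e-02  7.6320e+01  5.0625e+02  4.6500e+01  3.7960e+02
  3.1725e+02  2.6800e+00]
1 -1 4922.56 [ 2.2202e+02 -5.0000e-02  7.6320e+01  5.0625e+02  4.6500e+01  3.7960e+02
  3.1725e+02 -3.6000e+00]
-1 1 72.23 [213.71  -0.62  80.19 507.21  46.38 379.82 309.84   3.13]
-1 1 72.23 [213.71  -0.62  80.19 507.21  46.38 379.82 309.84   3.13]
-1 1 72.23 [213.71  -0.62  80.19 507.21  46.38 379.82 309.84   3.13]
-1 1 72.23 [213.71  -0.62  80.19 507.21  46.38 379.82 309.84  -3.15]
-1 -1 4924.52 [213.71  -0.62  80.19 507.21  46.38 379.82 309.84   2.67]
-1 -1 4924.52 [213.71  -0.62  80.19 507.21  46.38 379.82 309.84   2.67]
-1 -1 4924.52 [213.71  -0.62  80.19 507.21  46.38 379.82 309.84   2.67]
-1 -1 4924.52 [213.71  -0.62  80.19 507.21  46.38 379.82 309.84  -3.61]
```

```bash
cat >> kin.py <<'E'
K=[222.02,-.05,76.32,506.25,46.5,379.6,317.25,3.14159]
LO=np.array([-2.53,-.77,.036,-1,.28,-3.11]);HI=np.array([2.53,2.02,2.7,4.14,2.66,3.11])
def FK(q):
    p,R=fk(q,K); return p,toolR(R)
def ik(p,R,seeds):
    best=None
    for s in seeds:
        s=np.clip(s,LO+1e-3,HI-1e-3)
        f=least_squares(lambda q:np.r_[(FK(q)[0]-p)/300,(FK(q)[1]-R).ravel()],s,bounds=(LO,HI))
        if best is None or f.cost<best.cost: best=f
    return best.x,best.cost
def toolframe(az,tilt,roll):
    # roll 0: z horizontal; R columns
    s,c=np.sin(tilt),np.cos(tilt)
    x=np.array([s*np.cos(az),s*np.sin(az),-c]); h=np.array([-np.sin(az),np.cos(az),0])
    z=np.cos(roll)*h+np.sin(roll)*np.cross(x,h); return np.stack([x,np.cross(z,x),z],1)
E
cat > t1.py <<'E'
from kin import *
np.set_printoptions(precision=3,suppress=True)
az=np.radians(-88.2)
rng=np.random.default_rng(0)
seeds=[[a,.6,1.2,b,1.5,c] for a in(-.5,.5) for b in(-.7,.7,1.57,2.4) for c in(-1.57,0,1.57)]
def hd(p,x):return p
u=np.array([np.cos(az),np.sin(az),0])
for name,org,zz in [("thin",[530,303,40],24),("thick",[582.5,103,40],29),("thinslot",[546,-263,75],24),("thickslot",[546,-263,168],29)]:
  for back in (0,80,170):
    g=np.array(org,float)-u*85+[0,0,zz]-u*back
    for tilt in (45,38):
     for roll in (90,-90):
      R=toolframe(az,np.radians(tilt),np.radians(roll)); tcp=g+R[:,0]*18.8
      q,c=ik(tcp,R,seeds); print(name,back,tilt,roll,q,round(c,6))
E
python3 t1.py
```

```text
thin 0 45 90 [ 0.759  1.099  0.831 -0.568  1.763  2.349] 0.0
thin 0 45 -90 [ 0.759  1.099  0.831 -0.568  1.763 -0.793] 0.0
thin 0 38 90 [ 0.732  1.031  0.917 -0.492  1.65   2.348] 0.0
thin 0 38 -90 [ 0.732  1.031  0.917 -0.492  1.65  -0.793] 0.0
thin 80 45 90 [ 0.829  1.26   0.458 -0.568  1.979  2.29 ] 0.0
thin 80 45 -90 [ 0.829  1.26   0.458 -0.568  1.979 -0.852] 0.0
thin 80 38 90 [ 0.806  1.171  0.596 -0.474  1.843  2.327] 0.0
thin 80 38 -90 [ 0.806  1.171  0.596 -0.474  1.843 -0.815] 0.0
thin 170 45 90 [ 0.898  1.438  0.036 -0.607  2.181  2.203] 0.005873
thin 170 45 -90 [ 0.898  1.438  0.036 -0.607  2.181 -0.939] 0.005873
thin 170 38 90 [ 0.878  1.414  0.036 -0.509  2.138  2.233] 0.00124
thin 170 38 -90 [ 0.878  1.414  0.036 -0.509  2.138 -0.908] 0.00124
thick 0 45 90 [ 0.498  0.921  1.234 -0.69   1.446  2.293] 0.0
thick 0 45 -90 [ 0.498  0.921  1.234 -0.69   1.446 -0.849] 0.0
thick 0 38 90 [ 0.463  0.868  1.277 -0.609  1.357  2.246] 0.0
thick 0 38 -90 [ 0.463  0.868  1.277 -0.609  1.357 -0.895] 0.0
thick 80 45 90 [ 0.595  0.999  1.051 -0.64   1.581  2.293] 0.0
thick 80 45 -90 [ 0
[... 1347 characters left out ...]
.921  1.081 -1.176] 0.0
thickslot 0 38 90 [-0.132  0.48   1.644 -0.777  1.048  1.821] 0.0
thickslot 0 38 -90 [-0.132  0.48   1.644 -0.777  1.048 -1.321] 0.0
thickslot 80 45 90 [ 0.068  0.524  1.645 -0.868  1.184  2.041] 0.0
thickslot 80 45 -90 [ 0.068  0.524  1.645 -0.868  1.184 -1.1  ] 0.0
thickslot 80 38 90 [ 0.017  0.486  1.632 -0.744  1.14   1.92 ] 0.0
thickslot 80 38 -90 [ 0.017  0.486  1.632 -0.744  1.14  -1.221] 0.0
thickslot 170 45 90 [ 0.23   0.559  1.579 -0.801  1.305  2.113] 0.0
thickslot 170 45 -90 [ 0.23   0.559  1.579 -0.801  1.305 -1.029] 0.0
thickslot 170 38 90 [ 0.182  0.516  1.579 -0.696  1.251  2.018] 0.0
thickslot 170 38 -90 [ 0.182  0.516  1.579 -0.696  1.251 -1.124] 0.0
```

send_rows(series="1 -28 -17 53 0")

```text
time: 6.22
tool_pos: [51.3, -799.4, 392.7]
tcp_rot: [-0.234, 1.398, -1.484]
contact_force: [0.3, 0.1, -0.1]
grip_width: 91.8
```

send_rows(series="1 -25 -17 53 0")

```text
time: 6.35
tool_pos: [48.9, -809.4, 399.8]
tcp_rot: [-0.239, 1.357, -1.489]
contact_force: [0.0, 0.0, 0.4]
grip_width: 91.7
```

send_rows(series="1 -22 -17 53 0")

```text
time: 6.48
tool_pos: [46.7, -819.6, 406.3]
tcp_rot: [-0.242, 1.317, -1.493]
contact_force: [-0.0, 0.2, -0.4]
grip_width: 91.6
```

```bash
python3 -c "
from h import *
o=st()"
```

```text
t 6.47 q [-1.619  0.915  0.037  0.034  1.938 -0.353] p [  46.689 -819.604  406.286] f [-0.017  0.159 -0.398] w 91.6
xaxis [ 0.02  -0.25  -0.968] tilt 14.5 az -85.5 z [ 0.312 -0.918  0.244] y [ 0.95   0.307 -0.06 ]
```

```bash
python3 -c "
from h import *
o=st();R=Rtool(o)
print(to(o['tool_pos']+[40,165,185]))
for th in (15,20,25,30,35,40,44):
  R2=Rot.from_rotvec(np.array([-1,0,0])*np.radians(th-14.5)*1).as_matrix()@R
  print(th,R2[:,0],R2.T@np.array([.03,-.57,.82])*60)"
```

```text
t 6.47 q [-1.619  0.915  0.037  0.034  1.938 -0.353] p [  46.689 -819.604  406.286] f [-0.017  0.159 -0.398] w 91.6
xaxis [ 0.02  -0.25  -0.968] tilt 14.5 az -85.5 z [ 0.312 -0.918  0.244] y [ 0.95   0.307 -0.06 ]
[-7.319  2.584 -3.132]
15 [ 0.02  -0.259 -0.966] [-38.638 -11.865  44.271]
20 [ 0.02  -0.342 -0.94 ] [-34.503 -12.94   47.283]
25 [ 0.02  -0.422 -0.906] [-30.105 -13.903  49.939]
30 [ 0.02  -0.5   -0.866] [-25.478 -14.748  52.22 ]
35 [ 0.02  -0.573 -0.819] [-20.657 -15.467  54.107]
40 [ 0.02  -0.643 -0.766] [-15.678 -16.056  55.587]
44 [ 0.02  -0.694 -0.719] [-11.607 -16.43   56.47 ]
```

send_rows(series="1 -1.8 0.6 -0.8 0; 1 -3.6 1.3 -1.6 0; 1 -5.4 1.9 -2.3 0; 1 -7.2 2.6 -3.1 0; 1 -7.2 2.6 -3.1 0")

```text
time: 7.1
tool_pos: [88.6, -652.4, 591.6]
tcp_rot: [-0.243, 1.313, -1.492]
contact_force: [-0.9, -0.5, 0.2]
grip_width: 91.6
```

send_rows(series="1 -38 -12 44 0")

```text
time: 7.22
tool_pos: [84.8, -659.7, 596.6]
tcp_rot: [-0.236, 1.282, -1.486]
contact_force: [-1.0, -0.3, -0.5]
grip_width: 91.7
```

send_rows(series="1 -36 -12 46 0")

```text
time: 7.35
tool_pos: [82.0, -664.1, 606.7]
tcp_rot: [-0.232, 1.243, -1.483]
contact_force: [-0.5, -0.1, 0.3]
grip_width: 91.9
```

send_rows(series="1 -34 -13 47 0")

```text
time: 7.48
tool_pos: [79.3, -668.7, 616.8]
tcp_rot: [-0.229, 1.205, -1.48]
contact_force: [0.1, 0.6, -0.3]
grip_width: 92.1
```

```bash
python3 -c "
from h import *
o=st()
c=capture('side');save(c,'s1')
c=capture('top');save(c,'t1')"
```

```text
t 7.47 q [-1.584  0.608  0.037  0.044  2.133 -0.303] p [  79.286 -668.712  616.801] f [ 0.137  0.641 -0.338] w 92.1
xaxis [ 0.032 -0.356 -0.934] tilt 21.0 az -84.8 z [ 0.309 -0.885  0.348] y [ 0.951  0.3   -0.081]
```

View pics/s1.png

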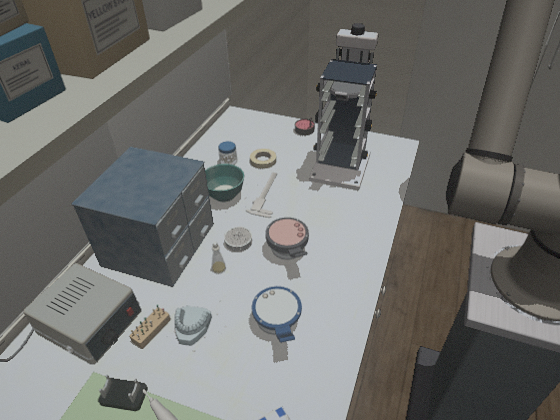

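View pics/t1.png

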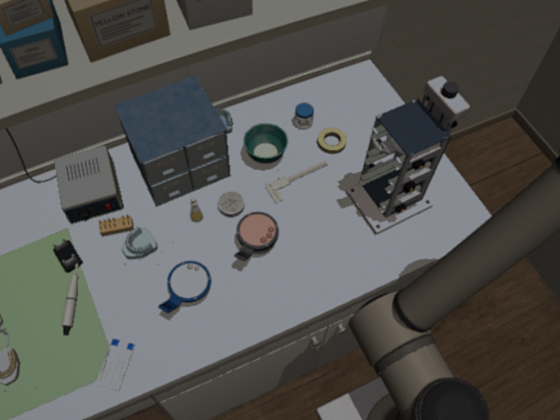

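send_rows(series="1 -33 -13 48 0")

```text
time: 7.7
tool_pos: [77.5, -673.2, 626.0]
tcp_rot: [-0.227, 1.169, -1.477]
contact_force: [0.1, 0.7, -0.2]
grip_width: 91.9
```

send_rows(series="1 -31 -13 49 0")

```text
time: 7.82
tool_pos: [75.5, -678.1, 637.2]
tcp_rot: [-0.226, 1.128, -1.476]
contact_force: [0.8, -0.1, -0.5]
grip_width: 92.0
```

send_rows(series="1 -29 -14 50 0")

```text
time: 7.95
tool_pos: [73.1, -683.6, 647.6]
tcp_rot: [-0.226, 1.088, -1.475]
contact_force: [0.1, 0.0, 0.3]
grip_width: 91.8
```

send_rows(series="1 -27 -14 51 0")

```text
time: 8.07
tool_pos: [70.9, -689.6, 657.6]
tcp_rot: [-0.225, 1.049, -1.475]
contact_force: [-0.4, 0.4, -0.4]
grip_width: 91.9
```

send_rows(series="1 -25 -14 52 0")

```text
time: 8.2
tool_pos: [69.3, -696.0, 667.5]
tcp_rot: [-0.225, 1.01, -1.475]
contact_force: [0.4, 0.4, 0.1]
grip_width: 91.6
```

send_rows(series="1 -23 -15 53 0")

```text
time: 8.32
tool_pos: [67.1, -702.7, 677.5]
tcp_rot: [-0.225, 0.97, -1.475]
contact_force: [-1.2, 0.3, 0.6]
grip_width: 92.1
```

send_rows(series="1 -21 -15 54 0")

```text
time: 8.45
tool_pos: [65.1, -709.6, 687.7]
tcp_rot: [-0.225, 0.929, -1.475]
contact_force: [-0.7, 0.4, -0.3]
grip_width: 92.0
```

```bash
python3 -c "
from h import *
o=st()"
```

```text
t 8.45 q [-1.628  0.554  0.037  0.097  1.913 -0.315] p [  65.146 -709.597  687.739] f [-0.713  0.41  -0.306] w 92.0
xaxis [ 0.057 -0.596 -0.801] tilt 36.8 az -84.5 z [ 0.297 -0.756  0.583] y [ 0.953  0.271 -0.134]
```

send_rows(series="1 -19 -16 55 0")

```text
time: 8.57
tool_pos: [62.7, -716.7, 698.1]
tcp_rot: [-0.226, 0.889, -1.475]
contact_force: [-0.0, -0.2, 0.4]
grip_width: 91.3
```

send_rows(series="1 -17 -16 55 0")

```text
time: 8.7
tool_pos: [60.3, -723.6, 708.8]
tcp_rot: [-0.226, 0.848, -1.476]
contact_force: [0.5, -0.0, -0.7]
grip_width: 91.8
```

send_rows(series="1 -14 -16 56 0")

```text
time: 8.82
tool_pos: [58.5, -731.1, 719.4]
tcp_rot: [-0.227, 0.806, -1.477]
contact_force: [0.3, 0.3, 0.1]
grip_width: 91.9
```

```bash
python3 -c "
from h import *
o=st()"
```

```text
t 8.82 q [-1.646  0.542  0.037  0.12   1.804 -0.322] p [  58.461 -731.12   719.366] f [0.325 0.338 0.105] w 91.9
xaxis [ 0.065 -0.689 -0.722] tilt 43.8 az -84.6 z [ 0.29  -0.679  0.674] y [ 0.955  0.253 -0.155]
```

```bash
cat > t2.py <<'E'
from kin import *
from h import st,Rtool
np.set_printoptions(precision=3,suppress=True)
o=st();R0=Rtool(o);q=o["joint_positions"];print(FK(q)[0]-o["tool_pos"])
def line(q,a,b,R,n=12):
    a=np.array(a,float);b=np.array(b,float);w=0
    for i in range(1,n+1):
        q,c=ik(a+(b-a)*i/n,R,[q]); w=max(w,c)
        if i%4==0 or c>1e-6: print(i,q,round(c,6))
    return q
if __name__=="__main__":
    p=o["tool_pos"]
    W=[[330,-450,650],[430,50,450],[450,400,200]]
    for b in W:
        print(b);q=line(q,p,b,R0);p=b
    print('slots')
    u=np.array([.031,-.9995,0])
    for nm,sl,zz in(("thick",[546,-263,168],29),("thin",[546,-263,75],24)):
        q=line(q,p,[480,200,350],R0)
        g=np.array(sl)-u*85+[0,0,zz]+R0[:,0]*18.8
        a=g-u*180; q=line(q,[480,200,350],a,R0); print('in');q=line(q,a,g,R0);q=line(q,g,a,R0,4);p=a
E
python3 t2.py
```

```text
t 8.82 q [-1.646  0.542  0.037  0.12   1.804 -0.322] p [  58.461 -731.12   719.366] f [0.325 0.338 0.105] w 91.9
xaxis [ 0.065 -0.689 -0.722] tilt 43.8 az -84.6 z [ 0.29  -0.679  0.674] y [ 0.955  0.253 -0.155]
[-0.132  0.603 -0.237]
[330, -450, 650]
4 [-1.448  0.222  0.648 -0.02   1.508 -0.205] 0.0
8 [-1.174  0.089  0.883 -0.21   1.432  0.024] 0.0
12 [-0.841  0.055  0.987 -0.427  1.454  0.316] 0.0
[430, 50, 450]
4 [-0.407 -0.064  1.289 -0.654  1.503  0.747] 0.0
8 [ 0.068  0.     1.403 -0.769  1.673  1.209] 0.0
12 [ 0.424  0.205  1.345 -0.74   1.812  1.572] 0.0
[450, 400, 200]
4 [ 0.612  0.388  1.312 -0.669  1.82   1.82 ] 0.0
8 [ 0.754  0.611  1.17  -0.603  1.839  1.986] 0.0
12 [ 0.863  0.868  0.901 -0.555  1.907  2.072] 0.0
slots
4 [ 0.79   0.732  1.036 -0.589  1.87   2.008] 0.0
8 [ 0.708  0.61   1.125 -0.629  1.85   1.92 ] 0.0
12 [ 0.616  0.504  1.173 -0.672  1.841  1.808] 0.0
4 [ 0.499  0.481  1.363 -0.691  1.639  1.825] 0.0
8 [ 0.374  0.494  1.505 -0.735  1.445  1.837] 0.0
12 [ 0.244  0.537  1.605 -0.801  1.262  1.854] 0.0
in
4 [ 0.135  0.51   1.656 -0.845  1.179  1.807] 0.0
8 [ 
[... 175 characters left out ...]
35  1.445  1.837] 0.0
8 [ 0.499  0.481  1.363 -0.691  1.639  1.825] 0.0
12 [ 0.616  0.504  1.173 -0.672  1.841  1.808] 0.0
4 [ 0.499  0.509  1.411 -0.689  1.581  1.873] 0.0
8 [ 0.374  0.569  1.578 -0.753  1.336  1.939] 0.0
12 [ 0.244  0.679  1.678 -0.865  1.117  2.025] 0.0
in
4 [ 0.135  0.657  1.73  -0.931  1.04   1.998] 0.0
8 [ 0.022  0.643  1.763 -0.996  0.966  1.965] 0.0
9 [-0.007  0.64   1.761 -1.     0.953  1.943] 4.7e-05
10 [-0.036  0.638  1.756 -1.     0.941  1.917] 0.00024
11 [-0.066  0.636  1.751 -1.     0.929  1.89 ] 0.000551
12 [-0.095  0.634  1.745 -1.     0.917  1.864] 0.00095
1 [-0.007  0.64   1.761 -1.     0.953  1.943] 4.7e-05
4 [ 0.244  0.679  1.678 -0.865  1.117  2.025] 0.0
```

```bash
cat >> h.py <<'E'
def rollneed(R,mode):
    # roll (deg, about tool x) so that tool y horizontal (mode 'v') or tool z horizontal ('h')
    x=R[:,0]; h=np.cross([0,0,1],x); h/=np.linalg.norm(h); b=np.cross(x,h)
    v=R[:,1] if mode=='v' else R[:,2]
    a=np.degrees(np.arctan2(v@b,v@h)); return [-a,180-a if a>0 else -180-a]
def seq(pts,o=None):
    o=o or get_obs();R=Rtool(o)
    for p in pts: print(p,(R.T@(np.array(p,float)-o["tool_pos"])/30).round(2))
E
python3 -c "
from h import *
o=st();print(rollneed(Rtool(o),'v'),rollneed(Rtool(o),'h'))
seq([[149,-637,696],[240,-544,673],[330,-450,650],[345,-376,620],[360,-300,590],[376,-225,560]])"
```

```text
t 8.82 q [-1.646  0.542  0.037  0.12   1.804 -0.322] p [  58.461 -731.12   719.366] f [0.325 0.338 0.105] w 91.9
xaxis [ 0.065 -0.689 -0.722] tilt 43.8 az -84.6 z [ 0.29  -0.679  0.674] y [ 0.955  0.253 -0.155]
[np.float64(12.981722474074207), np.float64(-167.01827752592578)] [np.float64(-77.0182775259258), np.float64(102.9817224740742)]
[149, -637, 696] [-1.4   3.8  -1.78]
[240, -544, 673] [-2.79  7.6  -3.53]
[330, -450, 650] [-4.2  11.37 -5.3 ]
[345, -376, 620] [-5.15 12.63 -7.51]
[360, -300, 590] [-6.14 13.9  -9.76]
[376, -225, 560] [ -7.1   15.2  -11.97]
```

send_rows(series="0 -2 5.5 -2.5 1; 0 -3 8 -3.8 2; 0 -4.2 11.4 -5.3 2.6; 0 -4.2 11.4 -5.3 2.6; 0 -4.2 11.4 -5.3 2.6; 0 -4.2 11.4 -5.3 2.6; 0 -4.2 11.4 -5.3 2.6; 0 -4.7 12 -6.4 2.6")

```text
time: 9.82
tool_pos: [339.6, -410.9, 634.9]
tcp_rot: [0.001, 0.809, -1.474]
contact_force: [-0.1, 0.3, 0.1]
grip_width: 45.9
```

```bash
python3 -c "
from h import *
o=st();print(rollneed(Rtool(o),'v'))
seq([[420,0,470],[430,50,450]])"
```

```text
t 9.82 q [-0.75   0.013  1.073 -0.478  1.45   0.632] p [ 339.582 -410.851  634.866] f [-0.123  0.283  0.084] w 45.9
xaxis [ 0.067 -0.687 -0.724] tilt 43.6 az -84.4 z [ 0.069 -0.72   0.69 ] y [0.995 0.096 0.001]
[np.float64(-0.04673081336612501), np.float64(179.95326918663386)]
[420, 0, 470] [ -5.25   3.98 -13.47]
[430, 50, 450] [ -5.89   4.47 -15.11]
```

Tilt 43.6°, roll is right, orientation held. On toward the thin blank.

send_rows(series="0 -5.2 4 -13.5 0; 0 -5.2 4 -13.5 0; 0 -5.2 4 -13.5 0; 0 -5.2 4 -13.5 0; 0 -5.2 4 -13.5 0; 0 -5.2 4 -13.5 0; 0 -5.2 4 -13.5 0; 0 -5.9 4.5 -15.1 0")

```text
time: 10.82
tool_pos: [429.3, 46.5, 452.1]
tcp_rot: [0.002, 0.81, -1.474]
contact_force: [1.5, 0.3, 0.7]
grip_width: 46.2
```

```bash
python3 -c "
from h import *
o=st();print(rollneed(Rtool(o),'v'))
seq([[430,320,260],[430,390,150]])
c=capture('side');save(c,'s2');c=capture('wrist');save(c,'w2')"
```

```text
t 10.82 q [ 0.418  0.198  1.347 -0.739  1.809  1.792] p [429.314  46.476 452.058] f [1.49  0.297 0.653] w 46.2
xaxis [ 0.067 -0.687 -0.724] tilt 43.6 az -84.4 z [ 0.068 -0.721  0.69 ] y [0.995 0.095 0.002]
[np.float64(-0.13052663986482507), np.float64(179.86947336013517)]
[430, 320, 260] [ -1.62   0.88 -10.99]
[430, 390, 150] [ -0.57   1.1  -15.2 ]
```

View pics/s2.png

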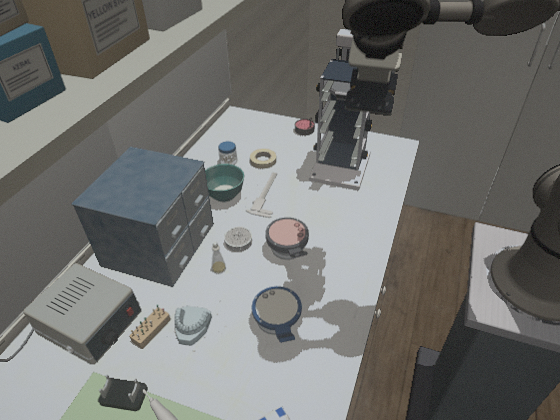

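View pics/w2.png

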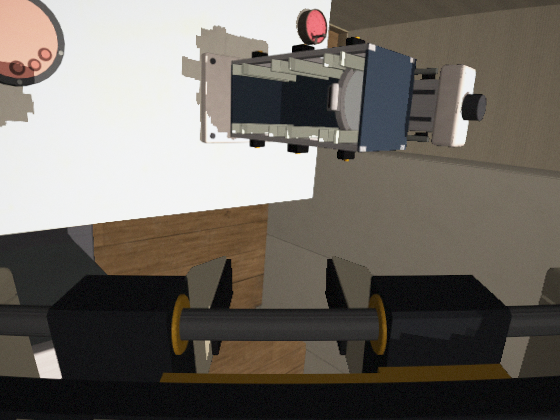

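```bash
python3 -c "
from h import *
a=cv2.imread('pics/s2.png')[0:130,310:450];cv2.imwrite('pics/s2z.png',cv2.convertScaleAbs(cv2.resize(a,None,fx=5,fy=4.5,interpolation=2),alpha=1.6,beta=10))
o=get_obs();R=Rtool(o);c=capture('side')
T=o['tool_pos']
for nm,v in [('tcp',[0,0,0]),('body0',[-66,0,0]),('b+z95',[-66,0,95]),('b-z95',[-66,0,-95]),('b+y37',[-66,37,0]),('wr',[-317,0,0])]:
  p=proj(c,T+R@np.array(v,float));print(nm,p,(p-[310,0])*[5,4.5])"
```

```text
tcp [374.97   79.179] [324.849 356.303]
body0 [375.595  64.195] [327.975 288.88 ]
b+z95 [384.706   9.564] [373.529  43.037]
b-z95 [366.254 119.932] [281.269 539.692]
b+y37 [353.239  62.073] [216.197 279.327]
wr [379.385 -28.866] [ 346.924 -129.896]
```

View pics/s2z.png

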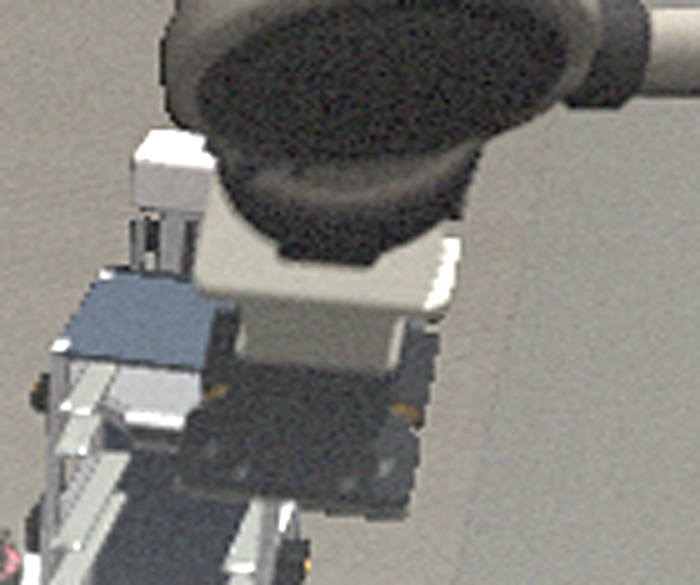

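```bash
python3 - <<'E'
from t2 import *
from h import seq
R=R0@Rot.from_euler('x',-90,degrees=True).as_matrix(); print(R)
q0,c=ik(o["tool_pos"],R,[q-[0,0,0,0,0,1.57]]);print(q0,c)
q1=line(q0,o["tool_pos"],[494,444,123],R); q1=line(q1,[494,444,123],[501,375,50],R,4)
seq([[494,444,123]])
E
```

```text
t 10.97 q [ 0.418  0.201  1.348 -0.739  1.808  1.788] p [429.894  46.699 450.84 ] f [ 0.443 -1.546  1.278] w 46.0
xaxis [ 0.066 -0.687 -0.723] tilt 43.7 az -84.5 z [ 0.074 -0.72   0.69 ] y [ 0.995  0.099 -0.003]
[-0.059  0.482 -0.23 ]
[[ 0.066 -0.074  0.995]
 [-0.687  0.72   0.099]
 [-0.723 -0.69  -0.003]]
[ 0.417  0.2    1.348 -0.739  1.808  0.216] 1.9397512866225977e-24
4 [ 0.615  0.437  1.303 -0.661  1.789  0.497] 0.0
8 [ 0.755  0.725  1.096 -0.595  1.803  0.66 ] 0.0
12 [ 0.856  1.072  0.674 -0.561  1.921  0.704] 0.0
4 [ 0.79   1.032  0.974 -0.562  1.667  0.791] 0.0
[494, 444, 123] [ -1.05   3.47 -16.92]
```

send_rows(series="1 -1 3.5 -16.9 -2; 1 -1 3.5 -16.9 -4; 1 -1 3.5 -16.9 -6; 1 -1 3.5 -16.9 -8; 1 -1 3.5 -16.9 -10; 1 -1 3.5 -16.9 -12; 1 -1 3.5 -16.9 -14; 1 -1 3.5 -16.9 -16")

```text
time: 11.98
tool_pos: [496.5, 426.4, 136.3]
tcp_rot: [-1.399, 0.811, -1.476]
contact_force: [0.9, -0.4, 0.6]
grip_width: 91.9
```

send_rows(series="1 0 0 0 -2; 1 0 0 0 -2; 1 0 0 0 -2")

```text
time: 12.35
tool_pos: [496.0, 425.3, 138.7]
tcp_rot: [-1.563, 0.812, -1.475]
contact_force: [0.9, -0.1, 0.0]
grip_width: 91.9
```

```bash
python3 - <<'E'
from h import *
o=st();print(rollneed(Rtool(o),'h'))
seq([[494,444,123],[501,375,50]])
c=capture('side');save(c,'s3',(180,420,200,400),3)
for th in("thin_blank","thin_tab"):
  r=place_of(c,th);print(th,[(x["point"],x["score"]) for x in r[:2]])
c=capture('wrist');save(c,'w3')
for th in("thin_blank","thin_tab"):
  r=place_of(c,th);print(th,[(x["point"],x["score"]) for x in r[:2]])
E
```

```text
t 12.35 q [ 0.839  1.023  0.738 -0.565  1.897  0.71 ] p [495.977 425.334 138.654] f [ 0.868 -0.148  0.019] w 91.9
xaxis [ 0.066 -0.685 -0.725] tilt 43.5 az -84.5 z [0.996 0.09  0.005] y [-0.062  0.723 -0.688]
[np.float64(-0.4528931253956142), np.float64(179.5471068746044)]
[494, 444, 123] [-0.05  0.81 -0.01]
[501, 375, 50] [ 3.3   0.81 -0.  ]
thin_blank [([529.7, 304.1, 36.9], 0.91)]
thin_tab [([487.0, 373.9, 62.4], 0.56)]
thin_blank [([531.2, 305.0, 39.7], 0.62)]
thin_tab [([486.9, 374.5, 63.5], 0.77)]
```

View pics/s3.png

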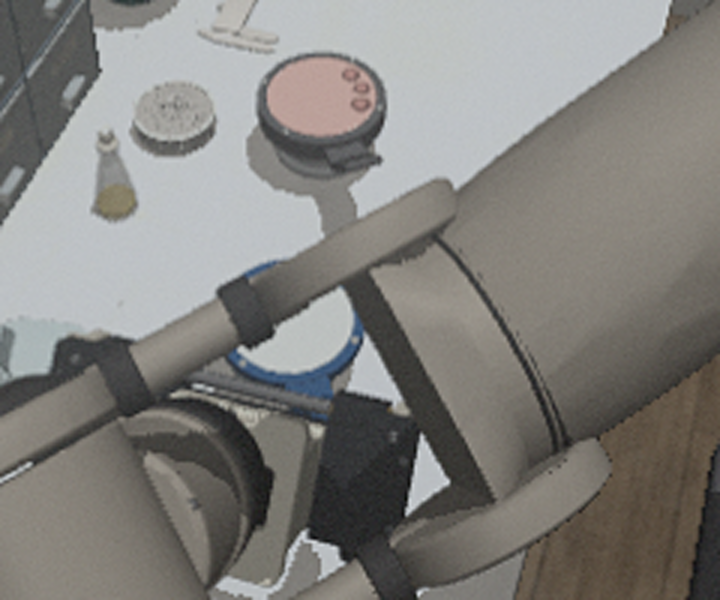

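View pics/w3.png

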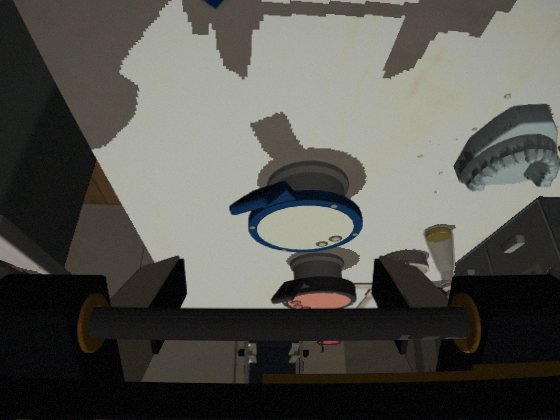

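```bash
python3 - <<'E'
from h import *
o=get_obs();R=Rtool(o);c=capture('wrist')
C=-c["R"].T@c["t"]; print(C, R.T@(C-o["tool_pos"]))
E
```

```text
[479.851 593.533 196.973] [-159.216   81.038    0.548]
```

send_rows(series="1 0 0.8 0 0; 1 1 0.8 0 0; 1 2 0.8 0 0; 1 3 0.8 0 0; 1 3.3 0.8 0 0; 1 3.3 0.8 0 0")

```text
time: 13.45
tool_pos: [499.8, 375.2, 48.5]
tcp_rot: [-1.57, 0.809, -1.477]
contact_force: [-1.1, 0.1, 0.2]
grip_width: 91.5
```

```bash
python3 - <<'E'
from h import *
o=st()
seq([[523.6,376.2,50.4]])
c=capture('wrist');save(c,'w4')
E
```

```text
t 13.45 q [ 0.791  1.034  0.974 -0.56   1.666  0.8  ] p [499.789 375.225  48.498] f [-1.071  0.114  0.219] w 91.5
xaxis [ 0.065 -0.687 -0.724] tilt 43.6 az -84.6 z [0.996 0.093 0.   ] y [-0.067  0.721 -0.69 ]
[523.6, 376.2, 50.4] [-0.02 -0.07  0.79]
```

View pics/w4.png

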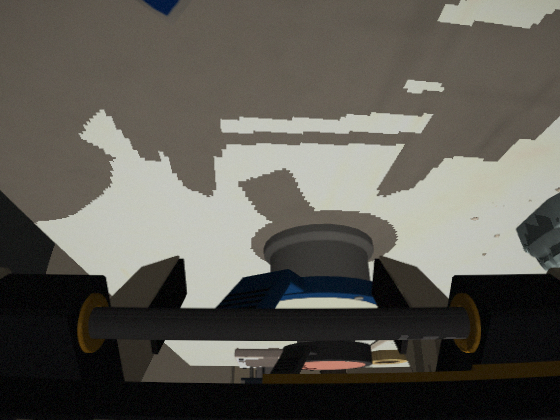

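send_rows(series="1 0 0 0.4 0; 1 0 0 0.8 0; 0.6 0 0 0.8 0; 0.2 0 0 0.8 0; 0 0 0 0.8 0; -0.2 0 0 0.8 0; -0.4 0 0 0.8 0; -0.6 0 0 0.8 0")

```text
time: 14.5
tool_pos: [523.5, 377.4, 48.2]
tcp_rot: [-1.57, 0.809, -1.477]
contact_force: [-1.0, 1.8, -0.9]
grip_width: 36.2
```

send_rows(series="-1 0 0 0 0; -1 0 0 0 0; -1 0 0 0 0")

```text
time: 14.88
tool_pos: [523.6, 377.4, 48.2]
tcp_rot: [-1.57, 0.809, -1.477]
contact_force: [-0.5, 0.0, -0.4]
grip_width: 6.5
```

```bash
python3 - <<'E'
from h import *
o=st()
c=capture('wrist');save(c,'w5')
c=capture('top');save(c,'t5',(100,340,180,360),3)
for th in("thin_blank","thin_tab"):
  r=place_of(c,th);print(th,[(x["point"],x["score"]) for x in r[:2]])
E
```

```text
t 14.88 q [ 0.772  1.067  0.897 -0.572  1.693  0.761] p [523.598 377.361  48.173] f [-0.55   0.037 -0.389] w 6.5
xaxis [ 0.065 -0.687 -0.724] tilt 43.6 az -84.6 z [0.996 0.094 0.   ] y [-0.068  0.72  -0.69 ]
thin_blank [([544.1, 292.8, 39.4], 0.74)]
thin_tab []
```

View pics/w5.png

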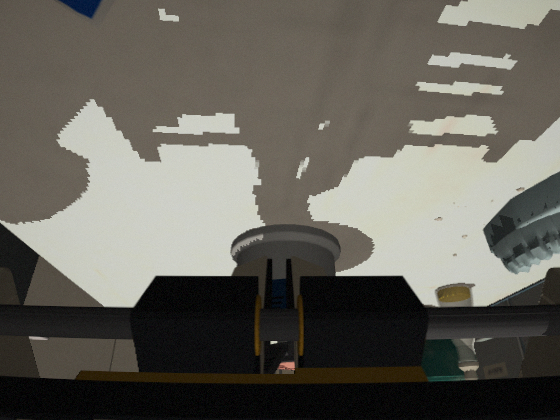

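View pics/t5.png

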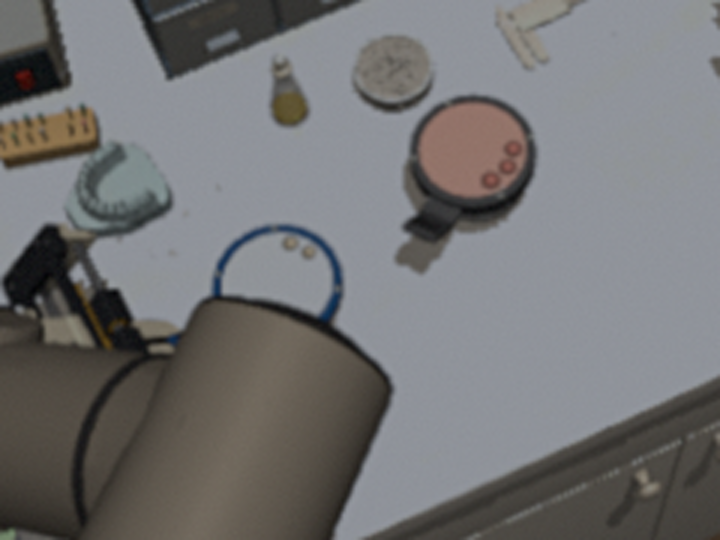

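send_rows(series="0 0 0 0 0; 1 0 0 0 0; 1 0 0 0 0; 1 0 0 0 0")

```text
time: 15.58
tool_pos: [523.6, 377.4, 48.3]
tcp_rot: [-1.57, 0.809, -1.477]
contact_force: [-0.2, -0.7, 0.1]
grip_width: 35.9
```

send_rows(series="1 -1.7 0 0 0; 1 -3.5 0 0 0; 1 -3.5 0 0 0")

```text
time: 15.95
tool_pos: [516.9, 453.1, 127.8]
tcp_rot: [-1.56, 0.815, -1.467]
contact_force: [0.5, -0.0, 0.3]
grip_width: 65.6
```

```bash
python3 - <<'E'
from h import *
o=st()
for n in("wrist","side"):
  c=capture(n);save(c,n+'6')
  for th in("thin_blank","thin_tab"):
    r=place_of(c,th);print(th,[(x["point"],x["score"]) for x in r[:2]])
E
```

```text
t 15.95 q [ 0.843  1.121  0.548 -0.582  1.97   0.657] p [516.937 453.089 127.831] f [ 0.503 -0.034  0.319] w 65.6
xaxis [ 0.071 -0.682 -0.728] tilt 43.3 az -84.0 z [0.995 0.096 0.007] y [-0.065  0.725 -0.686]
thin_blank [([538.1, 290.0, 39.8], 0.76)]
thin_tab [([504.6, 367.3, 63.8], 0.8), ([702.6, 122.3, 1.2], 0.17)]
thin_blank [([539.6, 290.2, 36.4], 0.95)]
thin_tab [([507.5, 368.3, 65.1], 0.73)]
```

View pics/wrist6.png

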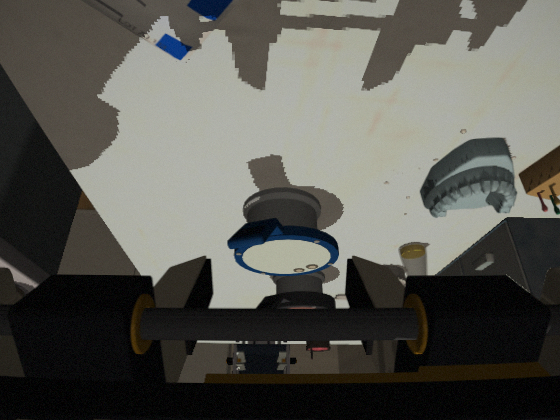

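```bash
python3 - <<'E'
from h import *
o=st()
seq([[507,430,122],[513,363,51],[548,363,51],[533.5,363,51]])
E
```

```text
t 16.25 q [ 0.839  1.124  0.56  -0.582  1.968  0.658] p [516.701 448.261 122.933] f [-0.522 -0.085 -0.208] w 89.0
xaxis [ 0.063 -0.689 -0.722] tilt 43.8 az -84.8 z [ 0.996  0.093 -0.002] y [-0.068  0.719 -0.692]
[507, 430, 122] [ 0.42 -0.39 -0.38]
[513, 363, 51] [ 3.68 -0.38 -0.38]
[548, 363, 51] [ 3.75 -0.46  0.78]
[533.5, 363, 51] [ 3.72 -0.42  0.3 ]
```

send_rows(series="0.3 0.4 -0.4 -0.4 0; 0.3 1.2 -0.4 -0.4 0; 0.3 2 -0.4 -0.4 0; 0.3 3 -0.4 -0.4 0; 0.3 3.7 -0.4 -0.4 0; 0.3 3.7 -0.4 -0.4 0")

```text
time: 17.0
tool_pos: [512.3, 361.4, 50.8]
tcp_rot: [-1.576, 0.806, -1.482]
contact_force: [1.1, 0.4, -0.8]
grip_width: 59.9
```

```bash
python3 - <<'E'
from h import *
o=st()
seq([[548,363,51],[533.5,363,51]])
c=capture('wrist');save(c,'w7')
E
```

```text
t 17.0 q [ 0.766  1.03   0.98  -0.572  1.658  0.78 ] p [512.346 361.373  50.84 ] f [ 1.071  0.428 -0.777] w 59.9
xaxis [ 0.061 -0.689 -0.722] tilt 43.8 az -84.9 z [ 0.996  0.092 -0.003] y [-0.068  0.719 -0.692]
[548, 363, 51] [ 0.03 -0.05  1.19]
[533.5, 363, 51] [ 0.   -0.01  0.71]
```

View pics/w7.png

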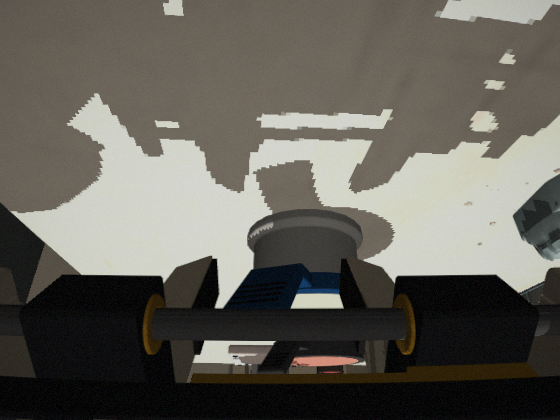

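send_rows(series="0.3 0 0 0.2 0; 0.3 0 0 0.4 0; 0.3 0 0 0.55 0; 0.3 0 0 0.7 0; 0.3 0 0 0.85 0; 0.3 0 0 1 0; 0.3 0 0 1.1 0; 0.3 0 0 1.2 0")

```text
time: 18.05
tool_pos: [548.8, 366.9, 52.1]
tcp_rot: [-1.571, 0.809, -1.477]
contact_force: [-1.7, 0.1, 0.3]
grip_width: 59.9
```

```bash
python3 - <<'E'
from h import *
o=st()
c=capture('wrist');save(c,'w8')
for th in("thin_blank","thin_tab"):
    r=place_of(c,th);print(th,[(x["point"],x["score"]) for x in r[:2]])
E
```

```text
t 18.05 q [ 0.74   1.081  0.854 -0.589  1.701  0.719] p [548.807 366.913  52.146] f [-1.665  0.144  0.251] w 59.9
xaxis [ 0.065 -0.687 -0.724] tilt 43.6 az -84.6 z [0.996 0.094 0.   ] y [-0.068  0.721 -0.69 ]
thin_blank []
thin_tab [([539.5, 373.3, 63.2], 0.97)]
```

View pics/w8.png

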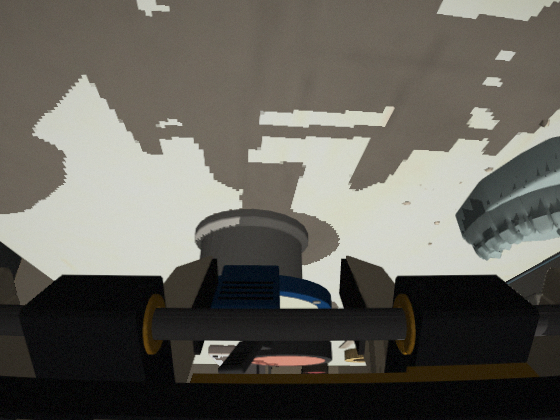

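send_rows(series="0.3 0 0 -0.25 0; 0.2 0 0 -0.5 0; 0 0 0 -0.5 0; -1 0 0 -0.5 0; -1 0 0 -0.5 0; -1 0 0 -0.5 0; -1 0 0 -0.5 0")

```text
time: 19.08
tool_pos: [533.8, 365.5, 52.2]
tcp_rot: [-1.57, 0.809, -1.477]
contact_force: [0.1, 0.5, 0.4]
grip_width: 29.8
```

```bash
python3 - <<'E'
from h import *
o=st()
c=capture('wrist');save(c,'w9')
E
```

```text
t 19.07 q [ 0.751  1.058  0.907 -0.582  1.682  0.745] p [533.845 365.491  52.179] f [0.086 0.535 0.388] w 29.8
xaxis [ 0.065 -0.687 -0.724] tilt 43.6 az -84.6 z [0.996 0.094 0.   ] y [-0.067  0.721 -0.69 ]
```

View pics/w9.png

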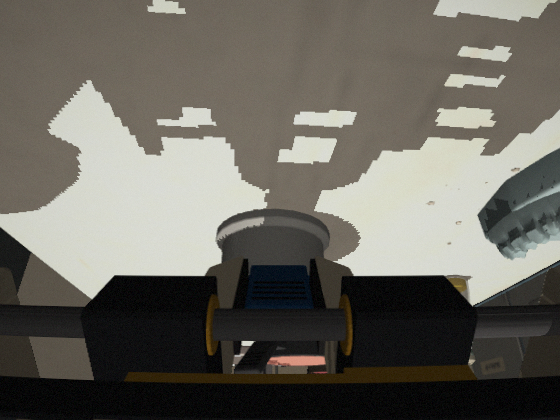

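send_rows(series="-1 -0.1 -0.1 0 0; -1 -0.25 -0.23 0 0; -1 -0.5 -0.47 0 0; -1 -0.75 -0.7 0 0; -1 -0.95 -0.9 0 0; -1 -0.95 -0.9 0 0")

```text
time: 19.88
tool_pos: [534.0, 365.9, 92.6]
tcp_rot: [-1.568, 0.81, -1.475]
contact_force: [-0.2, -0.3, -1.8]
grip_width: 29.6
```

```bash
python3 - <<'E'
from h import *
o=st();print(o["moment"])
c=capture('wrist');save(c,'w10')
c=capture('top');save(c,'t10',(100,340,180,360),3)
c=capture('side');save(c,'s10',(180,420,200,400),3)
E
```

```text
t 19.88 q [ 0.752  1.014  0.887 -0.587  1.734  0.711] p [534.036 365.927  92.562] f [-0.219 -0.251 -1.773] w 29.6
xaxis [ 0.066 -0.686 -0.725] tilt 43.6 az -84.5 z [0.996 0.094 0.002] y [-0.067  0.721 -0.689]
[ 0.787 -0.065 -0.013]
```

View pics/w10.png

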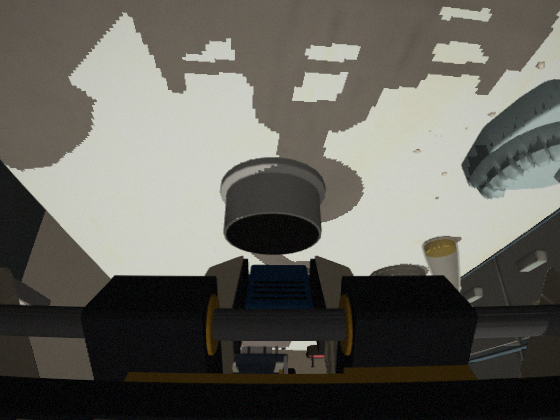

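View pics/s10.png

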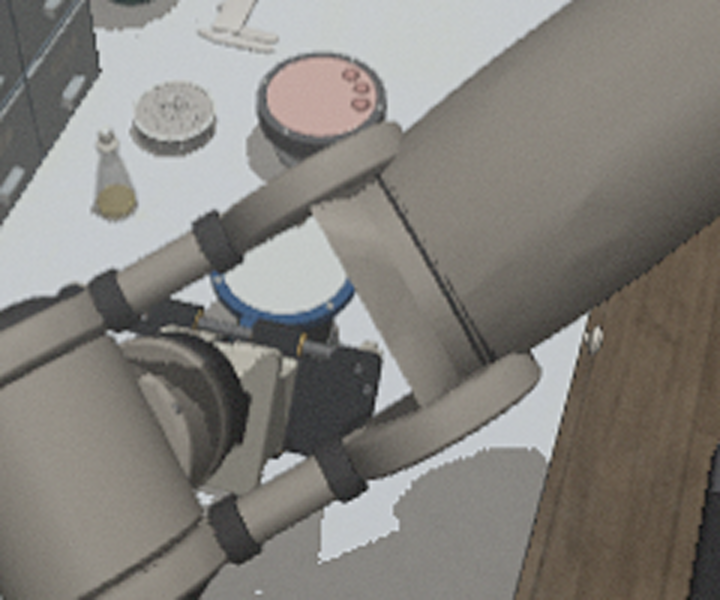

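```bash
python3 - <<'E'
from h import *
c=capture('side')
a=cv2.imread('pics/side0.png')
import pickle
pickle.dump({k:c[k] for k in("mtx","k1","R","t")},open('side.pkl','wb'))
c=capture('top');pickle.dump({k:c[k] for k in("mtx","k1","R","t")},open('top.pkl','wb'))
z=cv2.resize(a[60:190,305:385],None,fx=7,fy=4.6,interpolation=2)
z=cv2.convertScaleAbs(cv2.resize(a[85:190,305:385],None,fx=5.7,fy=5.7,interpolation=2),alpha=1.6)
cv2.imwrite('pics/mz.png',z)
b=cv2.imread('pics/top0.png')
cv2.imwrite('pics/mzt.png',cv2.convertScaleAbs(cv2.resize(b[95:240,335:450],None,fx=4.1,fy=4.1,interpolation=2),alpha=1.6))
E
```

```text
(no output)
```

View pics/mz.png

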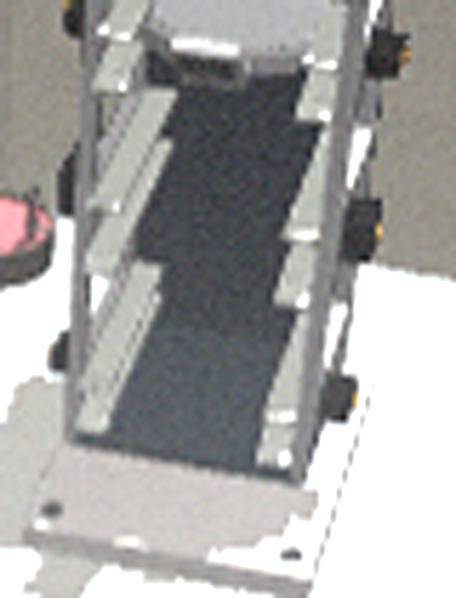

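View pics/mzt.png

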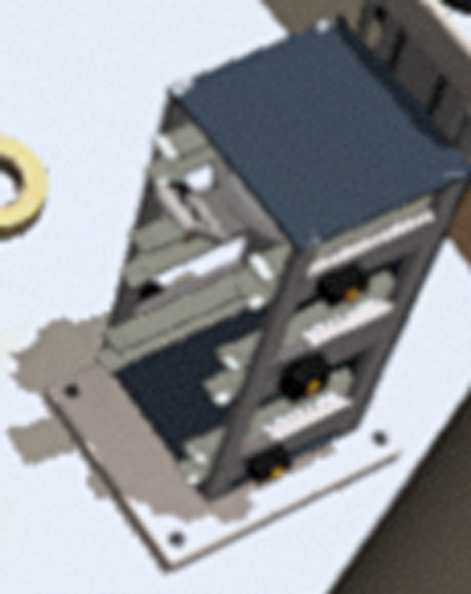

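```bash
python3 - <<'E'
from h import *
import pickle
s=pickle.load(open('side.pkl','rb'));t=pickle.load(open('top.pkl','rb'))
h=[onz(s,p,18) for p in [(314.1,174.6),(356.05,182)]]+[onz(t,p,18) for p in[(352.3,189.9),(378.4,226),(427.7,201.6)]]
for x in h: print(x)
print((h[0]+h[1])/2,(h[2]+h[3])/2)
u=np.array([.03,-1,0])
for z in (60,70,80):print(z,[onz(s,p,z)[:2] for p in[(321.7,160.4),(353.2,166)]])
E
```

```text
[ 601.827 -184.172   18.   ]
[ 478.86  -192.049   18.   ]
[ 603.423 -184.878   18.   ]
[ 478.762 -191.445   18.   ]
[ 485.907 -350.797   18.   ]
[ 540.344 -188.111   18.   ] [ 541.092 -188.162   18.   ]
60 [array([ 586.491, -202.741]), array([ 495.065, -207.207])]
70 [array([ 582.933, -189.335]), array([ 492.728, -193.741])]
80 [array([ 579.376, -175.928]), array([ 490.391, -180.275])]
```

```bash
python3 - <<'E'
from h import *
o=st();
seq([[534,345,160],[533,310,215],[533,250,215],[532,10,215],[530,-20,150]])
from t2 import line
from kin import *
q=o["joint_positions"];R=Rtool(o)
q=line(q,o["tool_pos"],[533,310,215],R);q=line(q,[533,310,215],[532,10,215],R);line(q,[532,10,215],[530,-20,120],R,4)
E
```

```text
t 20.12 q [ 0.752  1.016  0.889 -0.586  1.733  0.711] p [533.519 365.488  90.904] f [ 0.343 -1.035 -1.205] w 29.6
xaxis [ 0.064 -0.687 -0.723] tilt 43.7 az -84.7 z [ 0.996  0.094 -0.001] y [-0.068  0.72  -0.69 ]
[534, 345, 160] [-1.2  -2.08 -0.05]
[533, 310, 215] [-1.72 -4.19 -0.19]
[533, 250, 215] [-0.35 -5.63 -0.38]
[532, 10, 215] [  5.15 -11.39  -1.16]
[530, -20, 150] [  7.4  -10.61  -1.32]
t 20.12 q [ 0.752  1.016  0.889 -0.586  1.733  0.711] p [533.519 365.488  90.904] f [ 0.343 -1.035 -1.205] w 29.6
xaxis [ 0.064 -0.687 -0.723] tilt 43.7 az -84.7 z [ 0.996  0.094 -0.001] y [-0.068  0.72  -0.69 ]
[-0.004  0.508 -0.253]
4 [ 0.734  0.946  0.925 -0.598  1.752  0.677] 0.0
8 [ 0.715  0.88   0.947 -0.611  1.778  0.637] 0.0
12 [ 0.696  0.819  0.957 -0.625  1.809  0.592] 0.0
4 [ 0.582  0.685  1.223 -0.657  1.637  0.581] 0.0
8 [ 0.444  0.581  1.421 -0.709  1.484  0.542] 0.0
12 [ 0.283  0.501  1.566 -0.771  1.339  0.478] 0.0
4 [ 0.231  0.609  1.692 -0.849  1.146  0.626] 0.0
```

send_rows(series="-1 -0.3 -0.6 0 0; -1 -0.8 -1.7 0 0; -1 -1.3 -3 -0.1 0; -1 -1.6 -4 -0.2 0; -1 -1.1 -4.8 -0.3 0; -1 -0.3 -5.6 -0.4 0; -1 0.8 -6.8 -0.5 0; -1 2 -8 -0.7 0")

```text
time: 21.12
tool_pos: [533.0, 147.8, 215.2]
tcp_rot: [-1.567, 0.809, -1.474]
contact_force: [0.8, 0.0, -1.3]
grip_width: 29.8
```

send_rows(series="-1 1.1 -1.2 -0.2 0; -1 2.1 -2.2 -0.3 0; -1 2.9 -3 -0.4 0; -1 3.6 -3.3 -0.5 0; -1 4.3 -3.2 -0.5 0; -1 4.9 -3 -0.6 0; -1 5.2 -2.7 -0.6 0; -1 5.3 -2.6 -0.6 0")

```text
time: 22.12
tool_pos: [530.6, -17.5, 152.4]
tcp_rot: [-1.57, 0.809, -1.477]
contact_force: [0.1, -0.2, -2.1]
grip_width: 29.7
```

```bash
python3 - <<'E'
from h import *
o=st();
for n in ('side','top','wrist'):
  c=capture(n);save(c,n+'11')
  if n!='wrist':
   for th in("thin_blank",):
    r=place_of(c,th);print(th,[(x["point"],x["score"]) for x in r[:2]])
E
```

```text
t 22.12 q [ 0.236  0.563  1.663 -0.824  1.198  0.569] p [530.558 -17.542 152.423] f [ 0.102 -0.183 -2.104] w 29.7
xaxis [ 0.065 -0.687 -0.724] tilt 43.7 az -84.6 z [0.996 0.094 0.   ] y [-0.068  0.72  -0.69 ]
thin_blank []
thin_blank []
```

View pics/side11.png

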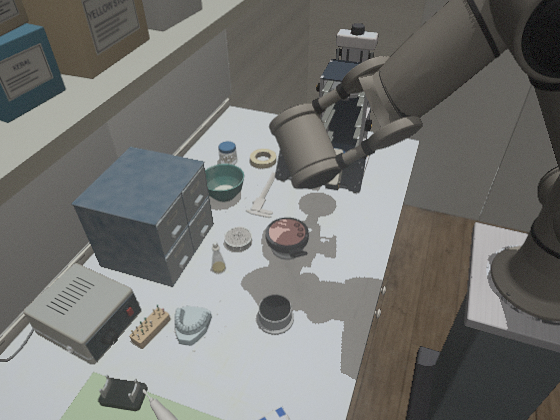

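View pics/top11.png

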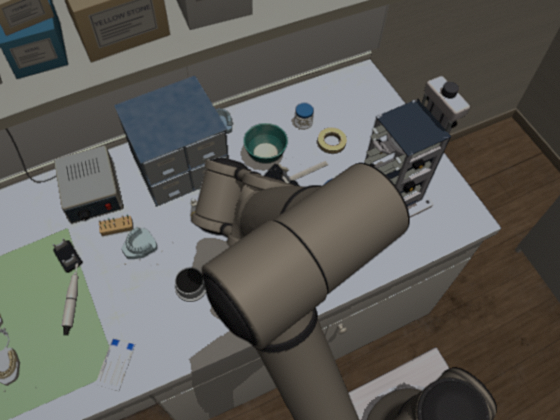

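View pics/wrist11.png

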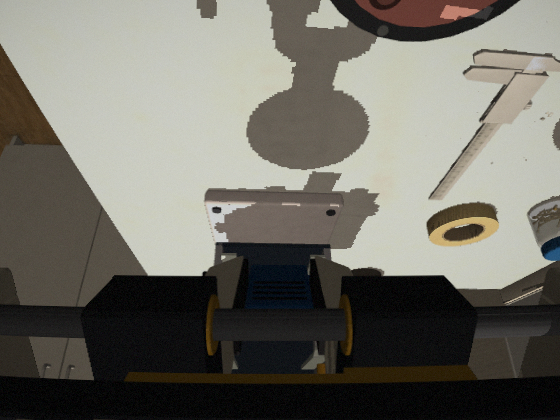

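```bash
python3 - <<'E'
from h import *
c=capture('wrist');save(c,'w12',(190,360,170,300),4.6)
for p in[(216,210),(331,212)]: print(onz(c,p,18))
for th in("thin_slot","thick_slot","thin_tab","thin_blank"):
    r=place_of(c,th);print(th,[(x["point"],x["score"]) for x in r[:2]])
import pickle;pickle.dump({k:c[k] for k in("mtx","k1","R","t")},open('w12.pkl','wb'))
E
```

```text
[ 479.841 -193.251   18.   ]
[ 605.751 -186.217   18.   ]
thin_slot []
thick_slot [([544.7, -262.7, 164.8], 0.63)]
thin_tab [([531.8, -13.6, 163.9], 0.88)]
thin_blank [([537.1, -94.7, 143.2], 0.98)]
```

View pics/w12.png

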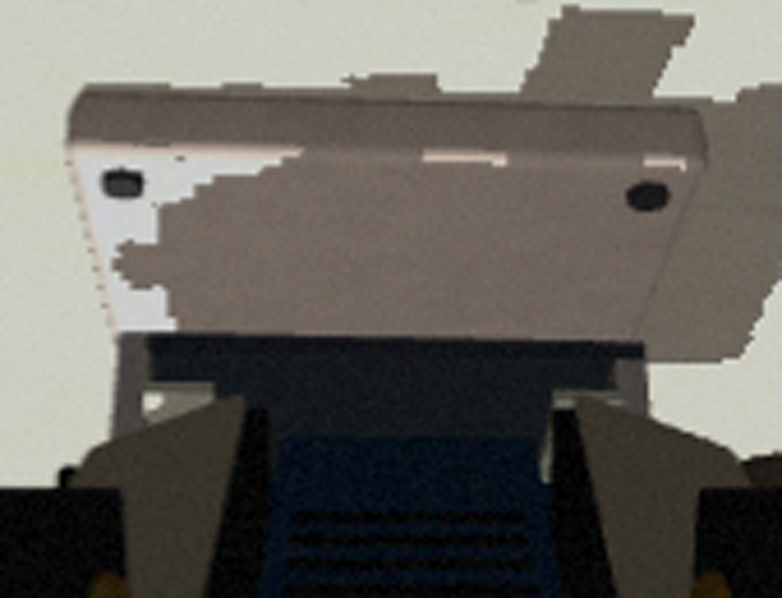

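```bash
python3 - <<'E'
from h import *
import pickle
s=pickle.load(open('side.pkl','rb'));t=pickle.load(open('top.pkl','rb'));w=pickle.load(open('w12.pkl','rb'))
az=np.radians(-87);u=np.array([np.cos(az),np.sin(az),0]);l=np.array([-np.sin(az),np.cos(az),0])  # l left
O=np.array([545.3,-266,0])
def aty(c,uv,xs):
    o,d=ray(c,uv); k=((O+u*xs-o)@u)/(d@u); X=o+d*k; return np.r_[(X-O)@u,(X-O)@l,X[2]]
for p in[(229,253.7),(317,255.4),(216,242.8),(329.6,244)]: print('w',aty(w,p,-71))
for p in[(321.7,160.4),(353.2,166)]:print('s',aty(s,p,-71))
a=cv2.imread('pics/side0.png');b=cv2.imread('pics/top0.png')
f=10
za=cv2.convertScaleAbs(cv2.resize(a[110:170,310:370],None,fx=f,fy=f,interpolation=2),alpha=1.6)
for fz,col in((75,(0,0,255)),(167,(0,255,0))):
  H=13 if fz==75 else 23
  for y in(-54,-38,38,54):
    for dz,xs in((0,-58),(H,-58)):
      p=proj(s,O+u*xs+l*y+[0,0,fz+dz]); q=((p-[310,110])*f+f/2).astype(int); cv2.circle(za,tuple(int(v) for v in q),4,col,-1 if dz==0 else 1)
cv2.imwrite('pics/za.png',za)
E
```

```text
w [-71.    -44.654  67.003]
w [-71.     47.118  67.456]
w [-71.    -59.103  54.861]
w [-71.     61.35   54.161]
s [-71.     42.348  67.355]
s [-71.    -48.248  67.117]
```

View pics/za.png

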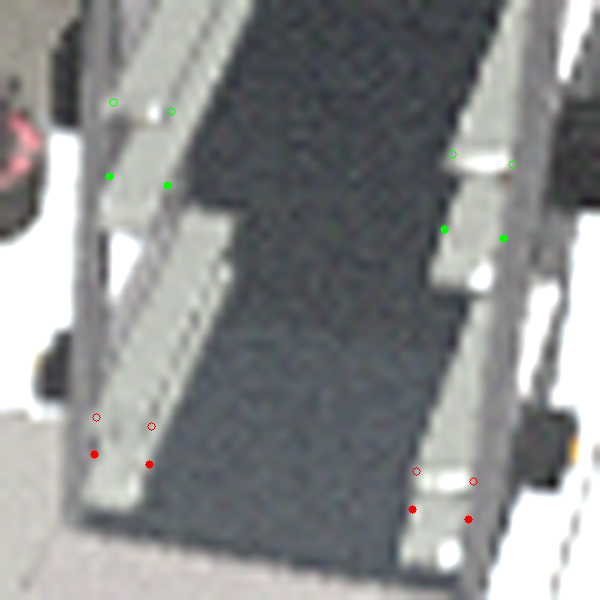

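```bash
python3 - <<'E'
from h import *
o=st();
seq([[530.6,-20,100],[531,-30,89],[532.7,-60,89],[534,-85,89]])
E
```

```text
t 22.62 q [ 0.236  0.563  1.663 -0.824  1.198  0.569] p [530.661 -17.533 152.621] f [ 0.401 -0.729 -2.329] w 29.9
xaxis [ 0.065 -0.687 -0.724] tilt 43.6 az -84.6 z [0.996 0.094 0.001] y [-0.067  0.721 -0.69 ]
[530.6, -20, 100] [ 1.33  1.15 -0.01]
[531, -30, 89] [ 1.82  1.16 -0.03]
[532.7, -60, 89] [ 2.51  0.44 -0.07]
[534, -85, 89] [ 3.09 -0.16 -0.1 ]
```

send_rows(series="-1 0.4 0.4 0 0; -1 0.9 0.8 0 0; -1 1.4 1.1 0 0; -1 1.8 1.16 -0.03 0; -1 2.05 0.9 -0.05 0; -1 2.3 0.66 -0.06 0; -1 2.5 0.44 -0.07 0; -1 2.5 0.44 -0.07 0")

```text
time: 23.62
tool_pos: [532.5, -60.6, 89.5]
tcp_rot: [-1.569, 0.809, -1.477]
contact_force: [-0.8, 0.2, -1.7]
grip_width: 29.6
```

```bash
python3 - <<'E'
from h import *
o=st();
seq([[532.9,-65,89],[533.4,-75,89],[534,-85,89],[534.5,-95,89],[535,-105,89]])
c=capture('wrist');save(c,'w13')
r=place_of(c,"thin_blank");print([(x["point"],x["score"]) for x in r[:2]])
E
```

```text
t 23.62 q [ 0.156  0.644  1.742 -0.917  1.05   0.663] p [532.523 -60.647  89.516] f [-0.753  0.25  -1.663] w 29.6
xaxis [ 0.065 -0.687 -0.724] tilt 43.6 az -84.6 z [0.996 0.092 0.001] y [-0.066  0.721 -0.69 ]
[532.9, -65, 89] [ 0.11 -0.09 -0.  ]
[533.4, -75, 89] [ 0.34 -0.33 -0.02]
[534, -85, 89] [ 0.57 -0.58 -0.03]
[534.5, -95, 89] [ 0.8  -0.82 -0.04]
[535, -105, 89] [ 1.03 -1.06 -0.05]
[([539.5, -139.6, 76.1], 0.65)]
```

View pics/w13.png

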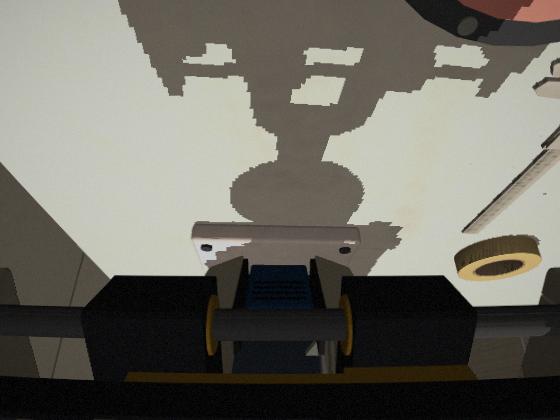

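send_rows(series="-1 0.11 -0.1 0 0; -1 0.22 -0.22 -0.01 0; -1 0.34 -0.34 -0.02 0; -1 0.46 -0.46 -0.02 0; -1 0.57 -0.58 -0.03 0")

```text
time: 24.35
tool_pos: [533.8, -84.6, 88.6]
tcp_rot: [-1.571, 0.809, -1.477]
contact_force: [0.7, 1.0, -2.3]
grip_width: 29.8
```

send_rows(series="-1 0.11 -0.12 -0.01 0; -1 0.22 -0.23 -0.01 0; -1 0.34 -0.35 -0.02 0")

```text
time: 24.72
tool_pos: [534.6, -99.1, 88.5]
tcp_rot: [-1.57, 0.809, -1.477]
contact_force: [-0.6, 0.4, -1.8]
grip_width: 29.7
```

```bash
python3 - <<'E'
from h import *
o=st();print(o["moment"])
seq([[535.6,-115,89],[536.1,-125,89]])
E
```

```text
t 24.73 q [ 0.083  0.635  1.766 -0.961  1.001  0.642] p [534.65  -99.142  88.495] f [-0.626  0.386 -1.791] w 29.7
xaxis [ 0.065 -0.687 -0.724] tilt 43.6 az -84.6 z [0.996 0.094 0.   ] y [-0.068  0.721 -0.69 ]
[ 0.826 -0.034  0.035]
[535.6, -115, 89] [ 0.35 -0.39 -0.02]
[536.1, -125, 89] [ 0.58 -0.64 -0.03]
```

send_rows(series="-1 0.11 -0.12 -0.01 0; -1 0.23 -0.25 -0.01 0; -1 0.35 -0.39 -0.02 0; -1 0.46 -0.51 -0.02 0")

```text
time: 25.22
tool_pos: [535.9, -119.8, 89.1]
tcp_rot: [-1.57, 0.809, -1.477]
contact_force: [0.3, -0.6, -2.1]
grip_width: 30.0
```

send_rows(series="-1 0.11 -0.12 -0.01 0; -1 0.23 -0.24 -0.01 0; -1 0.34 -0.35 -0.02 0")

```text
time: 25.6
tool_pos: [536.7, -133.9, 89.0]
tcp_rot: [-1.571, 0.81, -1.478]
contact_force: [-1.1, 5.7, -1.1]
grip_width: 29.8
```

```bash
python3 - <<'E'
from h import *
o=st();print(o["moment"])
seq([[537.2,-146,89],[538,-160,89]])
c=capture('wrist');save(c,'w14')
E
```

```text
t 25.6 q [ 0.015  0.629  1.778 -0.995  0.96   0.617] p [ 536.688 -133.92    88.984] f [-1.091  5.704 -1.08 ] w 29.8
xaxis [ 0.064 -0.686 -0.724] tilt 43.6 az -84.7 z [ 0.996  0.093 -0.   ] y [-0.068  0.721 -0.689]
[ 1.186  0.064 -0.065]
[537.2, -146, 89] [ 0.28 -0.29 -0.02]
[538, -160, 89] [ 0.6  -0.63 -0.04]
```

View pics/w14.png

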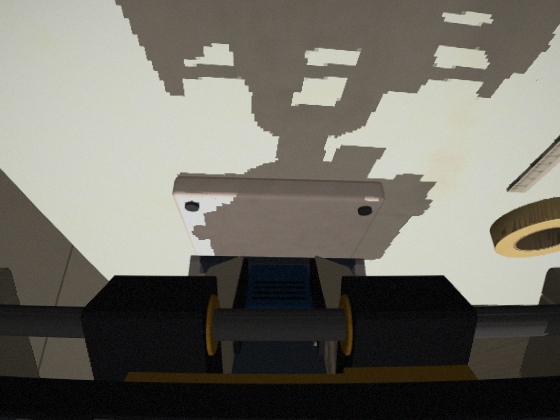

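send_rows(series="-1 0.11 -0.12 -0.01 0; -1 0.2 -0.22 -0.01 0; -1 0.28 -0.3 -0.02 0")

```text
time: 26.02
tool_pos: [538.1, -144.0, 90.3]
tcp_rot: [-1.575, 0.815, -1.483]
contact_force: [-2.9, 6.5, -2.4]
grip_width: 29.2
```

```bash
python3 - <<'E'
from h import *
o=st();print(o["moment"])
seq([[537.6,-152,89],[538,-160,89],[538.5,-170,89]])
E
```

```text
t 26.02 q [-0.006  0.626  1.774 -0.994  0.952  0.595] p [ 538.074 -144.025   90.311] f [-2.868  6.493 -2.43 ] w 29.2
xaxis [ 0.06  -0.683 -0.728] tilt 43.3 az -85.0 z [ 0.996  0.09  -0.003] y [-0.068  0.725 -0.686]
[ 1.74   0.142 -0.33 ]
[537.6, -152, 89] [ 0.21 -0.16 -0.04]
[538, -160, 89] [ 0.4  -0.36 -0.05]
[538.5, -170, 89] [ 0.62 -0.6  -0.06]
```

send_rows(series="-1 0.14 -0.1 -0.02 0; -1 0.26 -0.22 -0.04 0; -1 0.4 -0.35 -0.05 0")

```text
time: 26.4
tool_pos: [539.5, -158.6, 91.3]
tcp_rot: [-1.582, 0.82, -1.492]
contact_force: [-3.5, 2.1, -3.7]
grip_width: 29.3
```

```bash
python3 - <<'E'
from h import *
o=st();print(o["moment"])
seq([[538,-165,89],[538.5,-175,89]])
E
```

```text
t 26.4 q [-0.036  0.624  1.769 -0.994  0.941  0.569] p [ 539.532 -158.601   91.26 ] f [-3.477  2.06  -3.729] w 29.3
xaxis [ 0.054 -0.68  -0.731] tilt 43.0 az -85.5 z [ 0.996  0.087 -0.008] y [-0.069  0.728 -0.682]
[ 1.342  0.139 -0.561]
[538, -165, 89] [ 0.2  -0.1  -0.07]
[538.5, -175, 89] [ 0.42 -0.34 -0.08]
```

send_rows(series="-1 0.15 -0.05 -0.03 0; -1 0.28 -0.17 -0.06 0; -1 0.42 -0.3 -0.08 0")

```text
time: 26.78
tool_pos: [540.8, -173.0, 91.4]
tcp_rot: [-1.587, 0.825, -1.5]
contact_force: [-2.7, -2.8, -4.0]
grip_width: 29.8
```

```bash
python3 - <<'E'
from h import *
o=st();print(o["moment"])
seq([[538.5,-180,89],[539,-190,89]])
c=capture('wrist');save(c,'w15')
E
```

```text
t 26.77 q [-0.065  0.624  1.764 -0.996  0.929  0.545] p [ 540.783 -173.042   91.397] f [-2.71  -2.834 -3.988] w 29.8
xaxis [ 0.048 -0.677 -0.735] tilt 42.7 az -85.9 z [ 0.996  0.083 -0.011] y [-0.068  0.731 -0.678]
[ 0.711  0.202 -0.668]
[538.5, -180, 89] [ 0.21 -0.11 -0.09]
[539, -190, 89] [ 0.44 -0.36 -0.11]
```

View pics/w15.png

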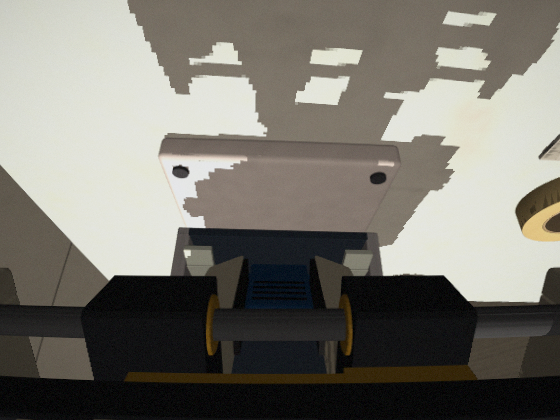

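send_rows(series="-1 0.1 -0.03 -0.03 0; -1 0.18 -0.1 -0.06 0; -1 0.27 -0.17 -0.09 0")

```text
time: 27.2
tool_pos: [540.8, -180.7, 91.1]
tcp_rot: [-1.59, 0.829, -1.503]
contact_force: [-1.0, -3.3, -0.7]
grip_width: 29.5
```

```bash
python3 - <<'E'
from h import *
o=st();print(o["moment"])
seq([[538.5,-186,89],[539,-190,89]])
E
```

```text
t 27.2 q [-0.082  0.623  1.763 -0.996  0.92   0.532] p [ 540.835 -180.742   91.13 ] f [-0.963 -3.322 -0.664] w 29.5
xaxis [ 0.046 -0.674 -0.738] tilt 42.5 az -86.1 z [ 0.997  0.082 -0.013] y [-0.069  0.734 -0.675]
[ 0.219  0.116 -0.42 ]
[538.5, -186, 89] [ 0.17 -0.08 -0.09]
[539, -190, 89] [ 0.26 -0.17 -0.09]
```

send_rows(series="-1 0.08 -0.04 -0.03 0; -1 0.17 -0.1 -0.06 0")

```text
time: 27.45
tool_pos: [540.8, -183.1, 89.9]
tcp_rot: [-1.589, 0.836, -1.503]
contact_force: [-3.0, 24.1, 4.9]
grip_width: 29.6
```

send_rows(series="-1 0.07 -0.06 0 0; -1 0.12 -0.12 0 0")

```text
time: 27.7
tool_pos: [542.4, -184.1, 89.2]
tcp_rot: [-1.587, 0.842, -1.499]
contact_force: [-6.1, 37.9, 7.1]
grip_width: 29.6
```

```bash
python3 - <<'E'
from h import *
o=st();print(o["moment"])
E
```

```text
t 27.7 q [-0.094  0.622  1.761 -0.988  0.905  0.515] p [ 542.401 -184.121   89.205] f [-6.115 37.915  7.14 ] w 29.6
xaxis [ 0.048 -0.664 -0.746] tilt 41.7 az -85.9 z [ 0.996  0.085 -0.011] y [-0.07   0.743 -0.666]
[ 4.28   0.602 -0.359]
```

send_rows(series="-0.1 0 0 0 0; -0.1 0 0 0 0; -0.1 0 0 0 0; -0.1 0 0 0 0")

```text
time: 28.2
tool_pos: [541.2, -190.4, 90.7]
tcp_rot: [-1.593, 0.834, -1.509]
contact_force: [-0.1, 0.4, 0.1]
grip_width: 41.4
```

```bash
python3 - <<'E'
from h import *
o=st();print(o["moment"])
c=capture('wrist');save(c,'w16')
p=o["tool_pos"]; print((Rtool(o).T@np.array([-.02,.72,.69]))) 
E
```

```text
t 28.2 q [-0.102  0.624  1.76  -0.996  0.911  0.516] p [ 541.155 -190.36    90.696] f [-0.101  0.399  0.077] w 41.4
xaxis [ 0.042 -0.671 -0.741] tilt 42.2 az -86.4 z [ 0.997  0.079 -0.015] y [-0.069  0.737 -0.672]
[ 0.406 -0.03   0.009]
[-0.995  0.069  0.026]
```

View pics/w16.png

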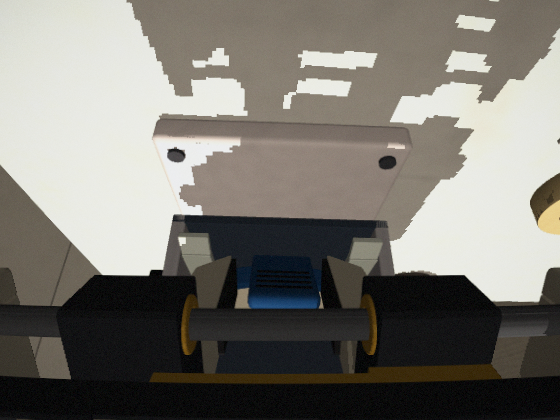

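send_rows(series="-0.1 -0.5 0 0 0; -0.1 -1.5 0 0 0; -0.1 -3 0 0 0; -0.5 -4.5 0 0 0; -1 -4.5 0 0 0")

```text
time: 28.88
tool_pos: [536.9, -97.2, 193.8]
tcp_rot: [-1.585, 0.834, -1.499]
contact_force: [0.1, -0.3, -0.2]
grip_width: 25.7
```

```bash
python3 - <<'E'
from h import *
o=st();R=Rtool(o);x=R[:,0];print(rollneed(R,'h'))
G0=np.array([478,165,70]);G1=np.array([545.5,186,70])
T0=G0+18.8*x;T1=G1+18.8*x
print(T0,T1)
seq([[520,40,215],T0-110*x,T0])
c=capture('wrist');save(c,'w17')
for th in ("thin_blank","thick_blank","thick_tab"):
  r=place_of(c,th);print(th,[(y["point"],y["score"]) for y in r[:2]])
c=capture('side');save(c,'s17')
for th in ("thin_blank","thick_blank","thick_tab"):
  r=place_of(c,th);print(th,[(y["point"],y["score"]) for y in r[:2]])
E
```

```text
t 28.88 q [ 0.075  0.479  1.658 -0.82   1.164  0.391] p [536.945 -97.214 193.79 ] f [ 0.086 -0.308 -0.224] w 25.7
xaxis [ 0.048 -0.67  -0.741] tilt 42.2 az -85.9 z [ 0.997  0.082 -0.009] y [-0.067  0.738 -0.672]
[np.float64(0.7913941581047556), np.float64(-179.20860584189523)]
[478.911 152.405  56.073] [546.411 173.405  56.073]
[520, 40, 215] [-3.62  2.94 -0.19]
[473.582 226.101 137.561] [-5.93  9.35 -1.2 ]
[478.911 152.405  56.073] [-2.27  9.35 -1.2 ]
thin_blank [([545.6, -264.4, 73.5], 0.67), ([545.0, -261.6, -0.0], 0.32)]
thick_blank []
thick_tab []
thin_blank [([545.8, -261.7, 74.1], 0.66)]
thick_blank [([580.8, 101.9, 39.9], 0.69)]
thick_tab [([525.7, 163.1, 74.6], 0.58)]
```

View pics/w17.png

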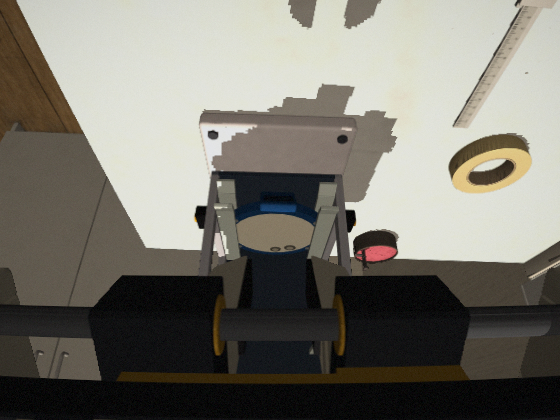

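send_rows(series="-1 -1.5 2 -0.2 0.2; -1 -3 4 -0.5 0.2; -1 -4.5 6 -0.8 0.2; -1 -5.9 8 -1 0.2; -1 -5.9 9.4 -1.2 0.2; -1 -5.9 9.4 -1.2 0.2; -1 -4.2 9.4 -1.2 0.2; -1 -2.5 9.4 -1.2 0.2")

```text
time: 30.28
tool_pos: [477.3, 155.1, 56.2]
tcp_rot: [-1.576, 0.834, -1.507]
contact_force: [1.6, -0.9, -0.1]
grip_width: 0.3
```

```bash
python3 - <<'E'
from h import *
o=st();R=Rtool(o);x=R[:,0];print(rollneed(R,'h'))
c=np.array([581.5,102.5])
for ph in (128,120,112,104,97,94):
  p=np.radians(ph); tip=c+97*np.array([np.cos(p),np.sin(p)])+15*np.array([-np.sin(p),np.cos(p)])
  G=np.array([tip[0]-19 if ph>95 else tip[0]-17.5, tip[1]-11,70]); T=G+18.8*x; print(ph,tip,T,(R.T@(T-o["tool_pos"])/30).round(2))
c=capture('wrist');save(c,'w18')
E
```

```text
t 30.27 q [ 0.542  0.758  1.586 -0.675  1.27   0.838] p [477.276 155.089  56.232] f [ 1.602 -0.919 -0.119] w 0.3
xaxis [ 0.043 -0.67  -0.741] tilt 42.2 az -86.3 z [ 0.998  0.067 -0.003] y [-0.052  0.739 -0.672]
[np.float64(0.2778344221816313), np.float64(-179.72216557781837)]
128 [509.961 169.702] [491.765 146.097  56.075] [ 0.23 -0.24  0.46]
120 [520.01  179.004] [501.814 155.399  56.075] [ 0.03 -0.03  0.82]
112 [531.255 186.818] [513.06  163.212  56.075] [-0.13  0.14  1.21]
104 [543.479 192.99 ] [525.284 169.385  56.075] [-0.25  0.27  1.63]
97 [554.79  196.949] [536.595 173.344  56.075] [-0.32  0.35  2.01]
94 [559.77  198.217] [543.075 174.612  56.075] [-0.34  0.37  2.23]
```

View pics/w18.png

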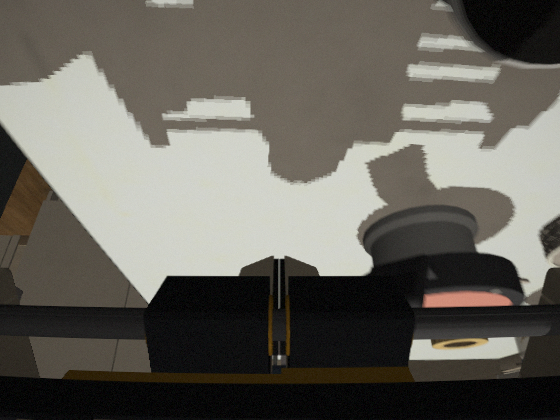

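send_rows(series="-1 0.15 -0.15 0.4 0; -1 0.08 -0.08 0.62 0; -1 0.03 -0.03 0.82 0; -1 -0.05 0.05 1.02 0; -1 -0.13 0.14 1.21 0; -1 -0.2 0.2 1.42 0; -1 -0.25 0.27 1.63 0; -1 -0.3 0.31 1.83 0")

```text
time: 31.32
tool_pos: [531.2, 172.7, 57.4]
tcp_rot: [-1.577, 0.834, -1.509]
contact_force: [-0.1, 0.1, -0.9]
grip_width: 0.2
```

```bash
python3 - <<'E'
from h import *
o=st();R=Rtool(o)
seq([[536.6,173.3,56],[545,174.8,56]])
c=capture('wrist');save(c,'w19')
r=place_of(c,"thick_tab");print([(y["point"],y["score"]) for y in r[:2]])
r=place_of(c,"thick_blank");print([(y["point"],y["score"]) for y in r[:2]])
E
```

```text
t 31.32 q [ 0.522  0.828  1.413 -0.667  1.342  0.76 ] p [531.215 172.683  57.383] f [-0.123  0.122 -0.879] w 0.2
xaxis [ 0.042 -0.671 -0.741] tilt 42.2 az -86.4 z [ 0.998  0.066 -0.004] y [-0.052  0.739 -0.672]
[536.6, 173.3, 56] [0.03 0.04 0.18]
[545, 174.8, 56] [0.01 0.06 0.46]
[]
[]
```

View pics/w19.png

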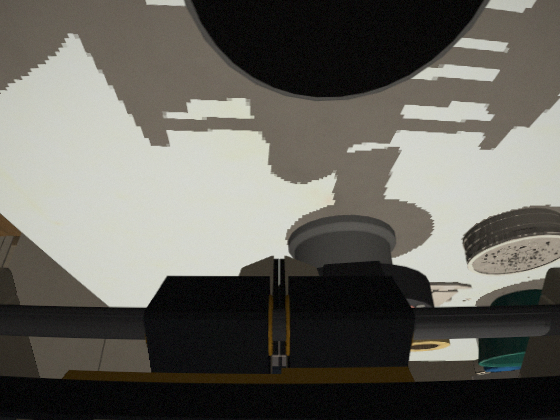

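send_rows(series="-1 0.02 0.03 0.15 0; -1 0.01 0.05 0.3 0; -1 0.01 0.06 0.44 0; -1 0.01 0.06 0.44 0")

```text
time: 31.98
tool_pos: [544.3, 174.4, 55.9]
tcp_rot: [-1.576, 0.834, -1.509]
contact_force: [1.3, -0.3, -0.7]
grip_width: 0.2
```

send_rows(series="-1 -0.5 0 -0.3 0; -0.5 -2 0 -0.3 0; 0.1 -3.2 0 -0.3 0; 0.3 -3.2 0 0.5 0; 0.3 -3.2 0 1 0")

```text
time: 32.6
tool_pos: [570.0, 242.2, 128.4]
tcp_rot: [-1.574, 0.835, -1.506]
contact_force: [0.5, -0.3, -0.7]
grip_width: 36.2
```

```bash
python3 - <<'E'
from h import *
o=st();R=Rtool(o)
for n in("wrist","side"):
  c=capture(n);save(c,n+'20')
  for th in("thick_tab","thick_blank"):
    r=place_of(c,th);print(th,[(y["point"],y["score"]) for y in r[:2]])
E
```

```text
t 32.6 q [ 0.58   0.857  1.112 -0.624  1.588  0.636] p [569.953 242.249 128.382] f [ 0.495 -0.295 -0.652] w 36.2
xaxis [ 0.044 -0.67  -0.741] tilt 42.2 az -86.3 z [ 0.998  0.068 -0.002] y [-0.052  0.739 -0.671]
thick_tab [([578.7, 186.4, 65.6], 0.64), ([589.2, 104.7, 39.2], 0.18)]
thick_blank [([585.0, 103.7, 39.0], 0.97)]
thick_tab []
thick_blank [([589.5, 98.8, 38.9], 0.66)]
```

View pics/wrist20.png

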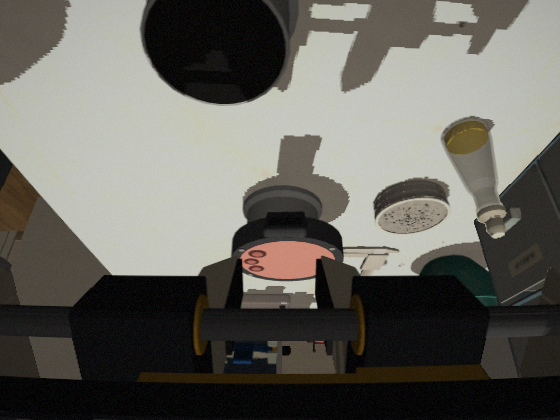

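```bash
python3 - <<'E'
from h import *
seq([[579.8,174,56]])
E
```

```text
[579.8, 174, 56] [ 3.27 -0.08  0.22]
```

send_rows(series="0.3 0 -0.08 0.2 0; 0.3 0.5 -0.08 0.2 0; 0.3 1.3 -0.08 0.2 0; 0.3 2.1 -0.08 0.2 0; 0.3 2.8 -0.08 0.2 0; 0.3 3.25 -0.08 0.2 0; 0 3.25 -0.08 0.2 0; -1 3.25 -0.08 0.2 0")

```text
time: 33.9
tool_pos: [580.4, 174.5, 56.9]
tcp_rot: [-1.575, 0.834, -1.507]
contact_force: [0.1, 0.9, 0.6]
grip_width: 44.2
```

send_rows(series="-1 0 0 0 0; -1 0 0 0 0; -1 0 0 0 0")

```text
time: 34.28
tool_pos: [580.4, 174.7, 56.9]
tcp_rot: [-1.574, 0.835, -1.506]
contact_force: [0.5, 2.2, 1.2]
grip_width: 29.6
```

```bash
python3 - <<'E'
from h import *
o=st()
c=capture("wrist");save(c,'w21')
seq([[579.8,174,100],[575,150,230],[545,0,320],[540,-20,300]])
E
```

```text
t 34.27 q [ 0.489  0.888  1.272 -0.672  1.388  0.688] p [580.372 174.736  56.853] f [0.501 2.202 1.163] w 29.6
xaxis [ 0.043 -0.67  -0.741] tilt 42.2 az -86.3 z [ 0.998  0.067 -0.002] y [-0.051  0.739 -0.671]
[579.8, 174, 100] [-1.05 -0.98 -0.02]
[575, 150, 230] [-3.73 -4.48 -0.25]
[545, 0, 320] [ -2.65 -10.14  -1.59]
[540, -20, 300] [ -1.72 -10.17  -1.8 ]
```

View pics/w21.png

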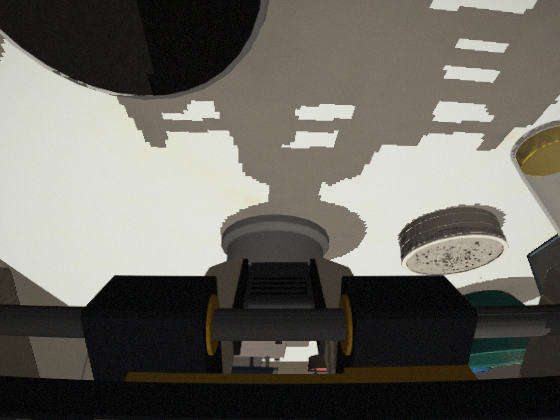

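send_rows(series="-1 -0.1 -0.1 0 0; -1 -0.3 -0.28 0 0; -1 -0.65 -0.6 0 0; -1 -1.05 -1 0 0; -1 -1.5 -1.5 -0.05 0; -1 -2.1 -2.1 -0.1 0; -1 -2.7 -2.8 -0.15 0; -1 -3.2 -3.5 -0.2 0")

```text
time: 35.33
tool_pos: [575.5, 160.3, 200.5]
tcp_rot: [-1.575, 0.834, -1.507]
contact_force: [0.1, 0.3, -3.8]
grip_width: 29.8
```

```bash
python3 - <<'E'
from h import *
o=st();print(o["moment"])
c=capture("side");save(c,'s22',(180,420,120,320),3)
r=place_of(c,"thick_blank");print([(y["point"],y["score"]) for y in r[:2]])
seq([[565,110,240],[550,30,240],[537,-20,230],[533.4,-42,190]])
E
```

```text
t 35.33 q [ 0.473  0.707  1.208 -0.664  1.573  0.525] p [575.503 160.296 200.536] f [ 0.063  0.331 -3.842] w 29.8
xaxis [ 0.043 -0.67  -0.741] tilt 42.2 az -86.4 z [ 0.998  0.066 -0.003] y [-0.051  0.739 -0.672]
[ 1.141 -0.033  0.042]
[([583.2, 88.0, 178.2], 0.76)]
[565, 110, 240] [ 0.17 -2.06 -0.49]
[550, 30, 240] [ 1.93 -4.01 -1.17]
[537, -20, 230] [ 3.27 -5.   -1.71]
[533.4, -42, 190] [ 4.75 -4.65 -1.88]
```

View pics/s22.png

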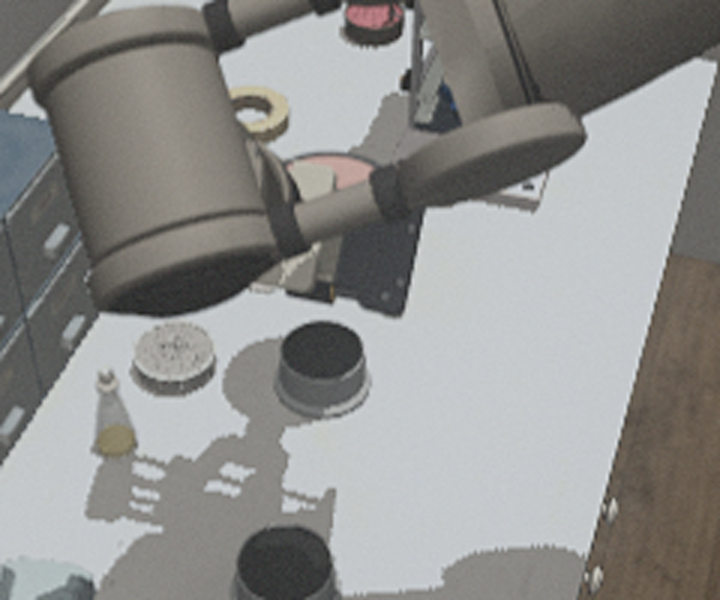

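send_rows(series="-1 0.1 -0.6 -0.15 0; -1 0.2 -1.5 -0.4 0; -1 0.8 -2.7 -0.75 0; -1 1.6 -3.6 -1 0; -1 2.4 -4.3 -1.3 0; -1 3.1 -4.8 -1.6 0; -1 3.7 -4.8 -1.75 0; -1 4.2 -4.7 -1.85 0")

```text
time: 36.42
tool_pos: [531.5, -33.2, 198.8]
tcp_rot: [-1.579, 0.834, -1.512]
contact_force: [0.5, 0.7, -3.6]
grip_width: 29.5
```

send_rows(series="-1 0.3 0.03 -0.03 0; -1 0.4 0.04 -0.03 0; -1 0.4 0.04 -0.03 0")

```text
time: 36.8
tool_pos: [532.4, -38.9, 190.0]
tcp_rot: [-1.576, 0.834, -1.508]
contact_force: [-0.3, 0.2, -3.9]
grip_width: 29.8
```

```bash
python3 - <<'E'
from h import *
o=st();print(o["moment"])
c=capture("wrist");save(c,'w23')
for th in("thick_blank","thick_slot"):
  r=place_of(c,th);print(th,[(y["point"],y["score"]) for y in r[:2]])
c=capture("side");save(c,'s23')
for th in("thick_blank",):
  r=place_of(c,th);print(th,[(y["point"],y["score"]) for y in r[:2]])
seq([[534.4,-62,185],[535.4,-82,185],[536.5,-102,185]])
E
```

```text
t 36.8 q [ 0.184  0.505  1.624 -0.782  1.242  0.469] p [532.437 -38.884 189.987] f [-0.263  0.201 -3.939] w 29.8
xaxis [ 0.042 -0.671 -0.741] tilt 42.2 az -86.4 z [ 0.998  0.067 -0.004] y [-0.052  0.739 -0.672]
[ 1.116 -0.018  0.069]
thick_blank [([534.8, -99.6, 152.6], 0.88)]
thick_slot [([546.0, -261.5, 164.2], 0.65), ([535.4, -26.0, 200.3], 0.2)]
thick_blank []
[534.4, -62, 185] [ 0.65 -0.46  0.02]
[535.4, -82, 185] [ 1.1  -0.95  0.  ]
[536.5, -102, 185] [ 1.55 -1.44 -0.  ]
```

View pics/w23.png

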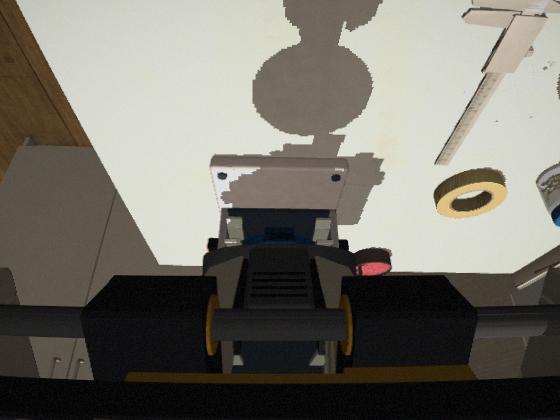

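View pics/s23.png

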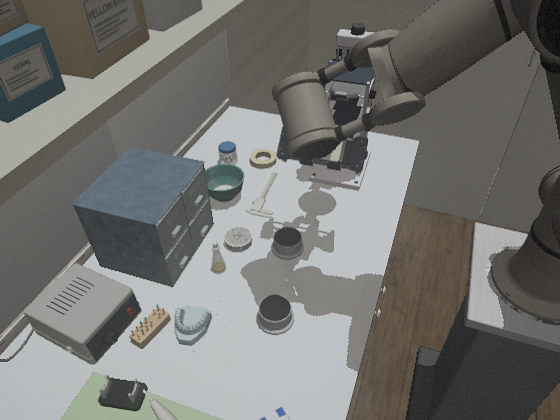

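send_rows(series="-1 -0.1 -0.5 0 0; -1 -0.19 -1.1 -0.02 0; -1 -0.19 -1.48 -0.03 0; -1 -0.1 -1.6 -0.03 0; -1 0 -1.73 -0.03 0")

```text
time: 37.67
tool_pos: [533.7, -77.9, 224.7]
tcp_rot: [-1.577, 0.834, -1.509]
contact_force: [-0.0, -0.1, -4.4]
grip_width: 29.9
```

```bash
python3 - <<'E'
from h import *
o=st();print(o["moment"])
c=capture("wrist");save(c,'w24')
r=place_of(c,"thick_blank");print([(y["point"],y["score"]) for y in r[:2]])
g=o["tool_pos"]-18.8*Rtool(o)[:,0];print('grip',g)
C=np.array(r[0]["point"]);v=C-g;d=np.degrees(np.arctan2(-v[2],-v[1]))-18.8;print('droop',d,np.hypot(v[1],v[2]))
dr=np.radians(d);nl=C[1:]+[-52*np.cos(dr),-52*np.sin(dr)];print('nose low',nl,'up',nl+20*np.array([-np.sin(dr),np.cos(dr)]))
E
```

```text
t 37.67 q [ 0.112  0.447  1.611 -0.786  1.248  0.37 ] p [533.747 -77.898 224.686] f [-0.009 -0.143 -4.385] w 29.9
xaxis [ 0.041 -0.671 -0.741] tilt 42.2 az -86.5 z [ 0.998  0.066 -0.004] y [-0.052  0.739 -0.672]
[ 1.11  -0.012  0.024]
[([538.8, -137.7, 185.0], 0.57)]
grip [532.973 -65.292 238.611]
droop 17.716389690039055 90.0949706500123
nose low [-187.234  169.176] up [-193.32   188.228]
```

View pics/w24.png

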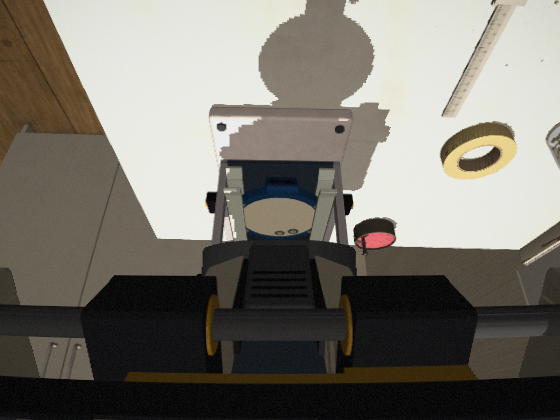

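send_rows(series="-1 0.16 -0.12 0 0; -1 0.32 -0.25 0 0; -1 0.32 -0.25 0 0")

```text
time: 38.15
tool_pos: [534.6, -89.9, 222.5]
tcp_rot: [-1.577, 0.834, -1.51]
contact_force: [-0.0, -0.2, -3.1]
grip_width: 29.4
```

```bash
python3 - <<'E'
from h import *
o=st();print(o["moment"])
seq([[534.6,-90,210],[534.6,-90,200],[534.6,-90,190]])
E
```

```text
t 38.15 q [ 0.089  0.447  1.62  -0.794  1.229  0.36 ] p [534.581 -89.928 222.541] f [-0.022 -0.227 -3.132] w 29.4
xaxis [ 0.041 -0.671 -0.741] tilt 42.2 az -86.5 z [ 0.998  0.066 -0.004] y [-0.052  0.739 -0.672]
[ 1.1   -0.07  -0.026]
[534.6, -90, 210] [0.31 0.28 0.  ]
[534.6, -90, 200] [0.56 0.5  0.  ]
[534.6, -90, 190] [0.8  0.73 0.01]
```

send_rows(series="-1 0.1 0.09 0 0; -1 0.2 0.18 0 0; -1 0.31 0.28 0 0")

```text
time: 38.52
tool_pos: [534.7, -89.4, 209.9]
tcp_rot: [-1.577, 0.834, -1.509]
contact_force: [1.0, 0.0, -4.4]
grip_width: 29.8
```

```bash
python3 - <<'E'
from h import *
o=st();print(o["moment"])
seq([[534.6,-90,200],[534.6,-90,190]])
c=capture("wrist");save(c,'w25')
r=place_of(c,"thick_blank");print([(y["point"],y["score"]) for y in r[:2]])
g=o["tool_pos"]-18.8*Rtool(o)[:,0]
if r:
 C=np.array(r[0]["point"]);v=C-g;d=np.degrees(np.arctan2(-v[2],-v[1]))-18.8;print('droop',d,np.hypot(v[1],v[2]))
E
```

```text
t 38.52 q [ 0.09   0.462  1.635 -0.802  1.208  0.384] p [534.682 -89.374 209.871] f [ 1.001  0.032 -4.356] w 29.8
xaxis [ 0.042 -0.671 -0.741] tilt 42.2 az -86.4 z [ 0.998  0.066 -0.004] y [-0.052  0.739 -0.672]
[ 1.13  -0.013 -0.013]
[534.6, -90, 200] [ 0.26  0.21 -0.  ]
[534.6, -90, 190] [ 0.5   0.43 -0.  ]
[([540.3, -151.0, 167.4], 0.92)]
droop 18.422565303953103 93.2255447034352
```

send_rows(series="-1 -0.16 -0.15 0 0; -1 -0.32 -0.29 0 0; -1 -0.2 -0.42 0 0; -1 -0.08 -0.55 0 0; -1 0.03 -0.67 0 0; -1 0.03 -0.67 0 0")

```text
time: 39.38
tool_pos: [535.6, -105.5, 222.9]
tcp_rot: [-1.577, 0.834, -1.51]
contact_force: [0.6, -0.3, -4.4]
grip_width: 29.8
```

send_rows(series="-1 0.08 0.07 0 0; -1 0.15 0.14 0 0; -1 0.2 0.18 0 0")

```text
time: 39.75
tool_pos: [535.9, -104.9, 215.1]
tcp_rot: [-1.576, 0.833, -1.508]
contact_force: [-0.0, 1.2, -0.8]
grip_width: 29.8
```

```bash
python3 - <<'E'
from h import *
o=st();print(o["moment"])
seq([[535.4,-105,210],[535.4,-105,200],[535.4,-105,190]])
c=capture("wrist");save(c,'w26')
r=place_of(c,"thick_blank");print([(y["point"],y["score"]) for y in r[:2]])
g=o["tool_pos"]-18.8*Rtool(o)[:,0]
if r:
 C=np.array(r[0]["point"]);v=C-g;d=np.degrees(np.arctan2(-v[2],-v[1]))-18.8;print('droop',d,np.hypot(v[1],v[2]))
E
```

```text
t 39.75 q [ 0.061  0.452  1.635 -0.808  1.196  0.358] p [ 535.894 -104.888  215.084] f [-0.022  1.195 -0.794] w 29.8
xaxis [ 0.042 -0.671 -0.74 ] tilt 42.3 az -86.4 z [ 0.998  0.067 -0.004] y [-0.052  0.738 -0.672]
[ 0.699  0.082 -0.006]
[535.4, -105, 210] [ 0.13  0.11 -0.02]
[535.4, -105, 200] [ 0.37  0.34 -0.01]
[535.4, -105, 190] [ 0.62  0.56 -0.01]
[([540.7, -164.2, 171.7], 0.93)]
droop 19.74206404934907 91.96155744215343
```

View pics/w26.png

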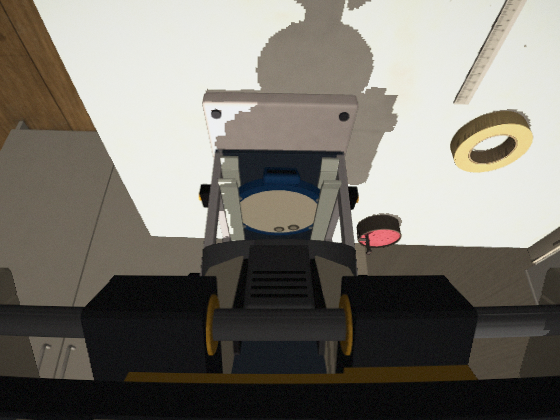

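send_rows(series="-1 0.12 0.11 0 0; -1 0.24 0.22 0 0; -1 0.36 0.33 0 0")

```text
time: 40.22
tool_pos: [536.9, -103.7, 201.7]
tcp_rot: [-1.57, 0.834, -1.502]
contact_force: [-1.6, 11.8, 6.5]
grip_width: 29.5
```

```bash
python3 - <<'E'
from h import *
o=st();print(o["moment"])
seq([[535.4,-105,195],[535.4,-105,190],[535.4,-105,185]])
c=capture("wrist")
r=place_of(c,"thick_blank");print([(y["point"],y["score"]) for y in r[:2]])
g=o["tool_pos"]-18.8*Rtool(o)[:,0]
if r:
 C=np.array(r[0]["point"]);v=C-g;d=np.degrees(np.arctan2(-v[2],-v[1]))-18.8;print('droop',d,np.hypot(v[1],v[2]))
E
```

```text
t 40.23 q [ 0.063  0.468  1.651 -0.817  1.171  0.386] p [ 536.929 -103.749  201.694] f [-1.557 11.805  6.548] w 29.5
xaxis [ 0.046 -0.67  -0.741] tilt 42.2 az -86.1 z [0.998 0.068 0.   ] y [-0.05   0.739 -0.672]
[ 0.81  -0.051 -0.036]
[535.4, -105, 195] [ 0.19  0.12 -0.05]
[535.4, -105, 190] [ 0.31  0.23 -0.05]
[535.4, -105, 185] [ 0.44  0.35 -0.05]
[([542.7, -167.8, 167.5], 0.88)]
droop 13.317636164094768 90.5051887745662
```

send_rows(series="-1 0.05 0.14 -0.03 0; -1 0.11 0.28 -0.05 0; -1 0.17 0.38 -0.05 0; -1 0.24 0.48 -0.05 0; -1 0.24 0.48 -0.05 0")

```text
time: 40.95
tool_pos: [534.2, -98.7, 185.1]
tcp_rot: [-1.575, 0.834, -1.507]
contact_force: [2.4, 5.6, 2.3]
grip_width: 29.1
```

```bash
python3 - <<'E'
from h import *
o=st();print(o["moment"])
seq([[535.4,-105,185],[535.9,-115,185]])
c=capture("wrist");save(c,'w27')
r=place_of(c,"thick_blank");print([(y["point"],y["score"]) for y in r[:2]])
g=o["tool_pos"]-18.8*Rtool(o)[:,0]
if r:
 C=np.array(r[0]["point"]);v=C-g;d=np.degrees(np.arctan2(-v[2],-v[1]))-18.8;print('droop',d,np.hypot(v[1],v[2]))
E
```

```text
t 40.95 q [ 0.073  0.488  1.671 -0.826  1.153  0.422] p [534.217 -98.714 185.12 ] f [2.391 5.592 2.332] w 29.1
xaxis [ 0.043 -0.67  -0.741] tilt 42.2 az -86.3 z [ 0.998  0.067 -0.003] y [-0.052  0.739 -0.672]
[ 0.644 -0.442  0.503]
[535.4, -105, 185] [ 0.15 -0.15  0.03]
[535.9, -115, 185] [ 0.37 -0.4   0.02]
[([540.7, -167.9, 163.8], 0.66)]
droop 4.514275227544918 89.05947006860767
```

View pics/w27.png

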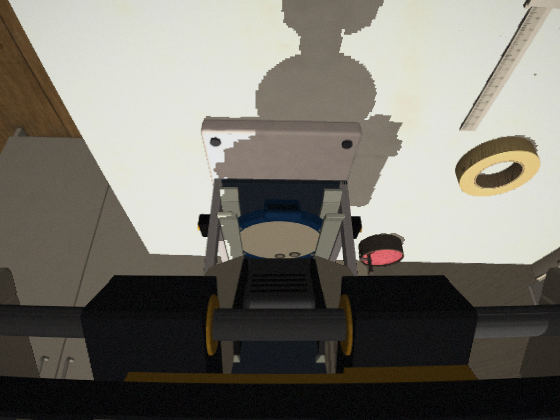

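send_rows(series="-1 0.05 0.05 0.01 0; -1 0.1 0.09 0.02 0; -1 0.2 -0.04 0.02 0; -1 0.3 -0.17 0.02 0")

```text
time: 41.55
tool_pos: [534.4, -109.1, 181.8]
tcp_rot: [-1.578, 0.834, -1.511]
contact_force: [-0.5, 0.5, 1.0]
grip_width: 29.7
```

```bash
python3 - <<'E'
from h import *
o=st();print(o["moment"])
seq([[535.4,-115,183],[535.9,-125,183.5],[536.5,-135,183.5]])
E
```

```text
t 41.55 q [ 0.053  0.491  1.677 -0.834  1.137  0.417] p [ 534.427 -109.087  181.842] f [-0.509  0.489  1.037] w 29.7
xaxis [ 0.041 -0.671 -0.74 ] tilt 42.2 az -86.5 z [ 0.998  0.066 -0.005] y [-0.052  0.738 -0.672]
[ 0.134 -0.271 -0.034]
[535.4, -115, 183] [ 0.11 -0.17  0.02]
[535.9, -125, 183.5] [ 0.32 -0.43  0.01]
[536.5, -135, 183.5] [ 0.54 -0.68  0.01]
```

send_rows(series="-1 0.12 -0.15 0.01 0; -1 0.22 -0.29 0.01 0; -1 0.32 -0.42 0.01 0; -1 0.43 -0.54 0.01 0")

```text
time: 42.05
tool_pos: [536.6, -130.0, 183.4]
tcp_rot: [-1.577, 0.834, -1.509]
contact_force: [0.5, 2.2, 0.5]
grip_width: 29.5
```

```bash
python3 - <<'E'
from h import *
o=st();print(o["moment"])
seq([[536.4,-140,183.5],[536.9,-150,183.5],[537.4,-160,183.5]])
E
```

```text
t 42.05 q [ 0.013  0.486  1.681 -0.846  1.112  0.392] p [ 536.621 -129.967  183.352] f [0.502 2.194 0.462] w 29.5
xaxis [ 0.041 -0.671 -0.741] tilt 42.2 az -86.5 z [ 0.998  0.066 -0.004] y [-0.051  0.739 -0.672]
[ 0.559 -0.338  0.073]
[536.4, -140, 183.5] [ 0.22 -0.25 -0.03]
[536.9, -150, 183.5] [ 0.44 -0.5  -0.03]
[537.4, -160, 183.5] [ 0.67 -0.74 -0.04]
```

Entering smoothly at 2 N. Next are the rollers.

send_rows(series="-1 0.11 -0.12 -0.01 0; -1 0.22 -0.25 -0.02 0; -1 0.33 -0.37 -0.02 0")

```text
time: 42.42
tool_pos: [537.4, -144.0, 183.6]
tcp_rot: [-1.575, 0.835, -1.507]
contact_force: [-0.3, 9.1, 3.6]
grip_width: 29.8
```

send_rows(series="-1 0.11 -0.12 -0.01 0; -1 0.22 -0.24 -0.01 0; -1 0.33 -0.36 -0.01 0")

```text
time: 42.8
tool_pos: [538.3, -158.1, 183.8]
tcp_rot: [-1.574, 0.835, -1.505]
contact_force: [-0.8, 9.5, 4.0]
grip_width: 30.1
```

```bash
python3 - <<'E'
from h import *
o=st();print(o["moment"])
seq([[537.8,-168,183.5],[538.3,-178,183.5],[538.8,-188,183.5]])
c=capture("wrist");save(c,'w28')
E
```

```text
t 42.8 q [-0.041  0.481  1.688 -0.861  1.074  0.36 ] p [ 538.302 -158.117  183.841] f [-0.769  9.475  3.984] w 30.1
xaxis [ 0.044 -0.67  -0.741] tilt 42.1 az -86.2 z [ 0.998  0.068 -0.002] y [-0.051  0.74  -0.671]
[ 1.168 -0.378  0.203]
[537.8, -168, 183.5] [ 0.23 -0.24 -0.04]
[538.3, -178, 183.5] [ 0.45 -0.48 -0.04]
[538.8, -188, 183.5] [ 0.68 -0.73 -0.05]
```

View pics/w28.png

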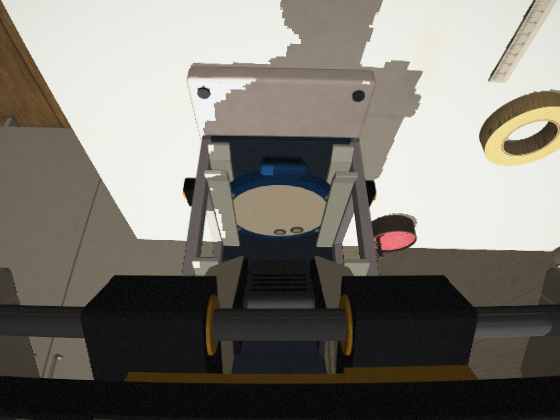

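send_rows(series="-1 0.11 -0.12 -0.02 0; -1 0.22 -0.24 -0.03 0; -1 0.33 -0.36 -0.04 0")

```text
time: 43.22
tool_pos: [538.2, -173.8, 183.9]
tcp_rot: [-1.574, 0.834, -1.506]
contact_force: [1.6, 2.0, 3.6]
grip_width: 29.8
```

send_rows(series="-1 0.08 -0.09 0 0; -1 0.17 -0.18 0 0; -1 0.25 -0.27 0 0")

```text
time: 43.6
tool_pos: [538.5, -185.4, 183.7]
tcp_rot: [-1.575, 0.833, -1.508]
contact_force: [3.2, 1.4, 3.0]
grip_width: 29.3
```

```bash
python3 - <<'E'
from h import *
o=st();print(o["moment"])
seq([[538.8,-188,183.5],[539,-193,183.5]])
E
```

```text
t 43.6 q [-0.092  0.479  1.692 -0.878  1.042  0.333] p [ 538.507 -185.366  183.683] f [3.238 1.371 2.991] w 29.3
xaxis [ 0.042 -0.671 -0.74 ] tilt 42.3 az -86.4 z [ 0.998  0.066 -0.003] y [-0.051  0.738 -0.672]
[ 0.204 -0.909  0.549]
[538.8, -188, 183.5] [ 0.06 -0.06  0.  ]
[539, -193, 183.5] [ 0.18 -0.18 -0.  ]
```

send_rows(series="-1 0.08 -0.08 0.02 0; -1 0.15 -0.16 0.04 0")

```text
time: 43.85
tool_pos: [539.6, -190.4, 183.3]
tcp_rot: [-1.576, 0.836, -1.509]
contact_force: [-5.0, 24.5, 14.4]
grip_width: 29.5
```

send_rows(series="-1 0.07 -0.08 0.01 0; -1 0.12 -0.13 0.02 0")

```text
time: 44.1
tool_pos: [540.1, -192.1, 182.8]
tcp_rot: [-1.575, 0.84, -1.507]
contact_force: [-8.8, 35.7, 17.9]
grip_width: 29.8
```

```bash
python3 - <<'E'
from h import *
o=st();print(o["moment"])
c=capture("wrist");save(c,'w29')
E
```

```text
t 44.1 q [-0.108  0.48   1.689 -0.874  1.032  0.317] p [ 540.058 -192.113  182.818] f [-8.834 35.697 17.867] w 29.8
xaxis [ 0.042 -0.666 -0.744] tilt 41.9 az -86.4 z [ 0.998  0.067 -0.003] y [-0.052  0.743 -0.668]
[ 2.895  0.704 -0.56 ]
```

View pics/w29.png

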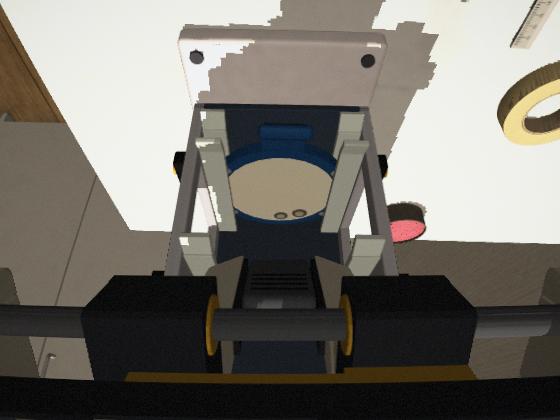

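send_rows(series="-0.1 0 0 0 0; -0.1 0 0 0 0; -0.1 0 0 0 0; -0.1 0 0 0 0")

```text
time: 44.65
tool_pos: [540.8, -196.7, 182.8]
tcp_rot: [-1.577, 0.834, -1.509]
contact_force: [2.7, 1.1, -0.3]
grip_width: 41.3
```

```bash
python3 - <<'E'
from h import *
o=st();print(o["moment"])
c=capture("wrist");save(c,'w30')
E
```

```text
t 44.65 q [-0.114  0.483  1.687 -0.881  1.03   0.317] p [ 540.813 -196.712  182.788] f [ 2.715  1.074 -0.291] w 41.3
xaxis [ 0.041 -0.67  -0.741] tilt 42.2 az -86.5 z [ 0.998  0.066 -0.004] y [-0.051  0.739 -0.672]
[ 0.695 -0.426  0.256]
```

View pics/w30.png

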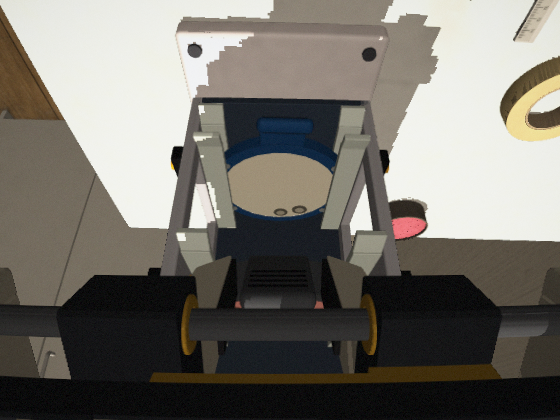

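send_rows(series="0 -0.4 0 0 0; 0 -1.2 0 0 0; 0 -2.4 0 0 0; 0 -3.8 0 0 0; 0 -5 0 0 0; 0 -5 0 0 0")

```text
time: 45.45
tool_pos: [535.0, -94.5, 296.7]
tcp_rot: [-1.571, 0.834, -1.503]
contact_force: [0.4, -0.5, 0.1]
grip_width: 46.0
```

```bash
python3 - <<'E'
from h import *
o=st()
c=capture("wrist");save(c,'w31')
for th in("thin_blank","thick_blank"):
  r=place_of(c,th);print(th,[(y["point"],y["score"]) for y in r[:2]])
c=capture("side");save(c,'s31')
E
```

```text
t 45.45 q [ 0.081  0.368  1.52  -0.761  1.345  0.227] p [534.952 -94.546 296.75 ] f [ 0.381 -0.491  0.098] w 46.0
xaxis [ 0.046 -0.671 -0.74 ] tilt 42.2 az -86.1 z [0.998 0.068 0.   ] y [-0.05   0.739 -0.672]
thin_blank [([543.8, -261.7, 75.9], 0.95)]
thick_blank [([544.2, -259.0, 166.9], 0.79)]
```

View pics/w31.png

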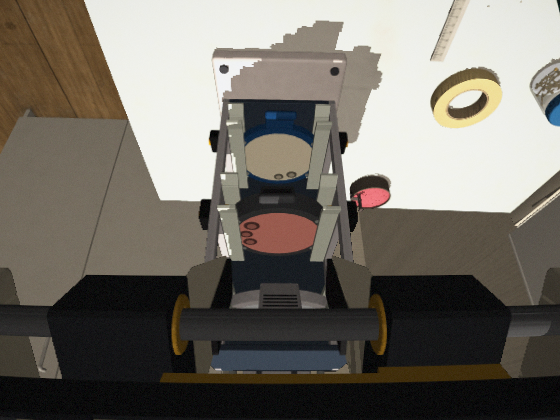

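View pics/s31.png

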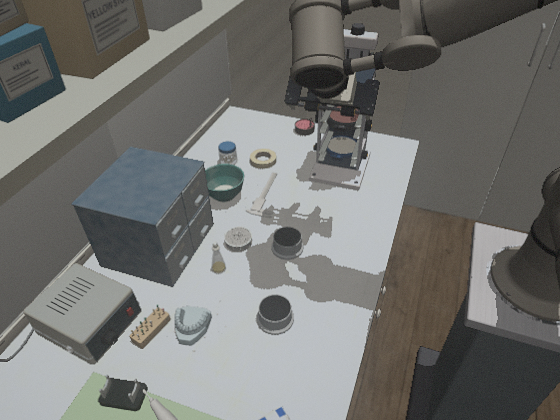

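send_rows(series="0 -2 0.5 -0.2 0; 0 -4 1.5 -0.5 0; 0 -6 3 -0.8 0; 0 -8 4 -1.1 0; 0 -8 4 -1.1 0; 0 -8 4 -1.1 0")

```text
time: 46.4
tool_pos: [485.6, 152.2, 390.7]
tcp_rot: [-1.578, 0.833, -1.509]
contact_force: [-0.4, -0.0, -0.6]
grip_width: 46.1
```

```bash
python3 - <<'E'
from h import *
o=st()
for n in ("wrist","side","top"):
  c=capture(n);save(c,n+'32')
  for th in("thin_blank","thick_blank","thick_tab","thin_tab"):
    r=place_of(c,th);print(n,th,[(y["point"],y["score"]) for y in r[:1]])
E
```

```text
t 46.4 q [ 0.531  0.437  1.158 -0.677  1.861  0.367] p [485.553 152.247 390.681] f [-0.389 -0.001 -0.645] w 46.1
xaxis [ 0.042 -0.671 -0.74 ] tilt 42.3 az -86.4 z [ 0.998  0.068 -0.005] y [-0.053  0.738 -0.672]
wrist thin_blank [([542.7, -261.8, 73.4], 0.9)]
wrist thick_blank [([550.3, -260.6, 165.4], 0.72)]
wrist thick_tab [([544.7, -176.0, 195.3], 0.82)]
wrist thin_tab [([541.0, -176.3, 98.6], 0.85)]
side thin_blank [([545.4, -263.0, 71.5], 0.85)]
side thick_blank []
side thick_tab []
side thin_tab [([545.1, -179.8, 100.1], 0.6)]
top thin_blank [([544.5, -263.9, 74.8], 0.74)]
top thick_blank [([545.3, -261.9, 167.2], 0.98)]
top thick_tab [([539.3, -180.6, 192.5], 0.85)]
top thin_tab []
```

View pics/wrist32.png

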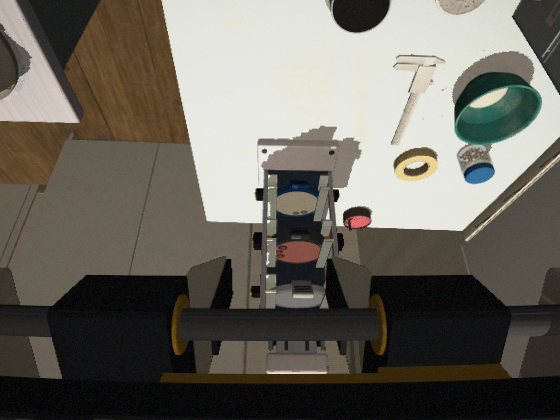

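View pics/side32.png

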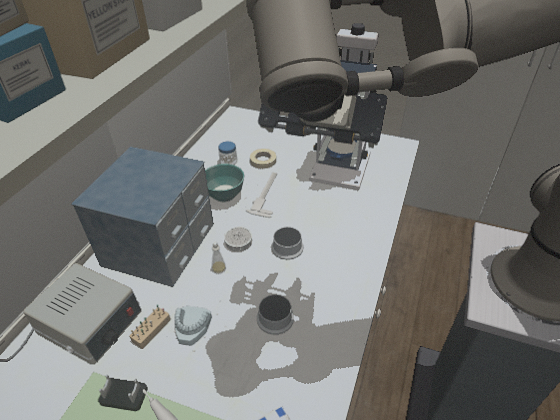

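View pics/top32.png

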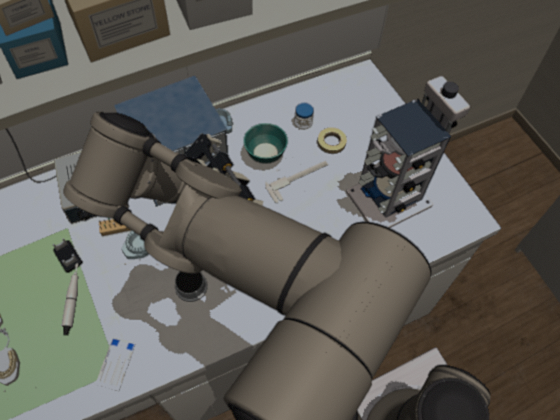

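```bash
python3 - <<'E'
from plant import *
print(close_job()); print(get_obs()["time"])
E
```

```text
the job is handed in; nothing more can be done
None
the job is handed in; nothing more can be done
```

Both blanks are in their slots, released, and the job was handed in at about 47 s. The hand-in reported no verdict, so success is not confirmed.

**What I did**
- **Tilting the hand:** the moves give no direct tilt. I got about 43° by commanding poses beyond the arm's reach, where it settles at a tilted pose and keeps it.
- **Picking up:** I nudged each tab round on its rest to line up with the hand. Then I gripped it across its 30 mm width rather than the recommended 8 mm, because the 190 mm wide gripper body would have hit the top blank's tab.
- **Inserting:** I slid each blank past the rollers until the wrist force rose to about 36–38 N against the back wall, then let go and backed off.

**Last checks**

| | Thin blank | Thick blank |
|---|---|---|
| Position along the slot (y), before pickup slot reading about -264 (thin) / -262 (thick) | -262 to -264 mm | -259 to -262 mm |
| Height of underside | 71.5 to 76 mm | 165 to 167 mm |
| Last wrist force before backing off | about 0 N | about 3 N |

- The two blanks came out about 92 mm apart in height, as they should. Both look flat in the last wrist and top pictures. After I backed off, the hand read no contact force.
- The networks are good to only about 4 mm, so "within 4 mm of home" rests mainly on the force stop at the back wall.

**What went wrong or is uncertain**
- My first grip on the thin blank squeezed out and slid it about 17 mm on its rest. I aligned it and gripped again.
- The thick blank sagged to about 18–20° in the grip. I levelled it against the slot's lower lips with about 13 N before sliding it in.
- While I was testing the reach limit, joint 3 read 0.036 rad against its stated 0.04 limit. It did so again while I tilted the hand. I could not tell whether that counts as passing the range.
- The bystanders I could see looked undisturbed, but I did not re-measure them at the end. I did not measure the lift height either. The arm hid the side camera's view of the thick blank, so I could not check it from that camera.

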